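# Hang up the lid, then draw the stirring paddle out of the utensil box

## Robot

A 6-joint arm with a two-finger parallel gripper is mounted at the origin on the work surface. World frame = base frame: x ahead of the robot, y to its left, z up, the work surface at z = 0. Lengths are in m, angles in rad, forces in N, time in s.
With the tool pointing down it reaches from about 0.325 to 1 m from the base axis. Payload 5.1 kg.
Tool frame: the origin (TCP) lies on the front face of the gripper's body, between the roots of the fingers; the fingertips stand 73 mm ahead of it and the grasp point (between the pads) lies 54 mm ahead of it (robot.grip_point_offset is the distance from the TCP to the grasp point, in m); x points along the fingers, z is the direction in which the jaws open and shut, and the axes are right-handed (so a half turn about x gives the same grasp; the last joint's range is limited). The gripper opens to 85 mm and grips with 20 to 120 N. Pads are 22 mm wide; open, the fingers measure 114 mm over their backs; the gripper's body (76 mm by 85 mm) begins 54 mm behind the grasp point. The pads swing forward as they close: fully open they stand 13 mm farther back than shut.
Start: joints at [-1.422, 0.124, 1.65, -0, 1.367, -0.083], TCP at [0.149, -0.633, 0.304] pointing down, gripper open.
Joint ranges: [-2.61, 2.61], [-1.02, 2.33], [0.03, 2.71], [-1.35, 4.49], [0.32, 2.68], [-2.91, 2.91]. Speed limits (rad/s): [2.57, 2.57, 3.14, 3.14, 3.14, 3.14].

## Interface

Orientations are given as a rotation vector (axis times angle).
In Python, from workcell import monitor, eyes, sign_off, robot gives the robot as it stands.
- The arm moves only by the tool send_rows, never from a script. Its arguments are lists of equal length, an entry for each row: "dr": the turn, a rotation vector about the tool's x, y, z as a fraction of full scale, a list of three; "linear": the shift along the tool's x, y, z as a fraction of full scale, a list of three; "claw": the gripper's target within -1 to 1 (fully open at 1, half-way at 0, shut at -1). A call has 1 to 20 rows; each row is the pose to reach, as a shift and turn from the pose commanded when the call began, along the tool's axes at that moment; what a row does not reach only later rows make up. Full scale, the value 1, is 0.1 m for a shift and 1.5 rad for a turn. A row lasts 1/12 s, in which the tool goes at most 41.7 mm and 7.16 degrees, less where a joint would pass 70% of its speed; a pose out of reach is approached as far as the arm can. A call with a number of a shift or a turn outside -1 to 1 is refused whole. A call with a gripper value outside its range is refused whole. The fingers move at their own pace and stop on an object; "grip_force" is the grip in N (left out, the last holds). Time passes only in rows, so rows that repeat a pose let the fingers close. It gives the time, the measured TCP pose, the force and the opening at its end, in the units of the state.
- monitor.sense(): the state, without advancing time (a new reading comes with each control period).
- eyes.camera(name): name is "scene" or "top" or "wrist"; returns the picture (420x560x3 uint8, red, green, blue); there is no depth.
- eyes.calibration(name): a dict with "fx", "fy", "cx", "cy" (pixels), "origin" and "rotation" of the camera in the world; the wrist camera has in their place "tool_from_camera" (4x4, takes a point from camera to tool coordinates, whose origin is the TCP and whose axes are the tool frame's). Camera axes: x right, y up, looking along -z (the intrinsics and any distortion apply to the point x, -y, -z); pixel columns grow to the right and rows downward; lengths in m; the calibration is good to about 2 mm. A picture is of the moment at which its call begins: read the wrist's pose just before it. calibration takes no time and is no camera call.
- sign_off(): hands the job in, once; it reports no verdict.
The state is a dict: "time_s": time; "joint_pos": joint angles; "dq": joint speeds; "joint_torque": joint torques, N m; "tool_pos": TCP position; "tcp_rot": TCP orientation; "wrist_force": force on the tool from outside, world axes, zero at the start; "wrist_torque": the same for the moment, N m; "opening": finger opening in m.
Only numpy, scipy, OpenCV 4.12 (cv2) and the standard library are available. Lean on these libraries where they do the work, as an engineer would, in place of code of your own. Each camera call takes 0.05 s, during which the arm holds its last target.

## Task

Take the red lid off the utensil box and hang it by its bar handle on both yellow prongs of the twin hook, then let go of it. Then reach into the box, tilt the wooden paddle so that it comes out diagonally through the mouth (it is longer than the mouth), and finish while still holding it in the air, still and touching nothing else, all of it a good hand's breadth (about 10 cm) above the top of the box; leave the kettle, mug and flask where they stand.

Things in the scene. Friction and masses are not known exactly. Their poses are not given: they have to be found in the camera images.
- box: fixed grey steel box, outside 380 (x) x 190 (y) x 82 high, origin at the centre of its underside, x roughly away from the robot. Walls and top 4 thick, floor 5. Two ribs along y inside (12 wide, tops at z = 25) at x = -100 and +100. Inside it is 372 long, so the paddle can be shifted endways under the top plate to either side.
- mouth (a point): centre of the only opening, 175 (box x) x 150 (box y), in the middle of the box's top plate; at the plate's upper face, 82 above the table; axes as the box
- lid: loose red sheet lid, 195 (x) x 170 (y) x 4, 240 to 390 g, lying over the mouth at the start; origin at the centre of its underside, z up. Steel bridge handle: a bar along y, 138 long, 14 wide (x), 12 high, centre 60 above the underside, on two posts 10 thick at y = -63 and +63. To hang: bar across both prongs, one each side of its middle, lid level below
- lid_bar (a point): centre of the lid's handle bar; axes as the lid
- rack: fixed rack; origin on the table under the seat; open front to its -x, roughly towards the robot. Two level yellow prongs (10 diameter, axis 165 high, at y = -36 and +36) run from a crossbar at x = +75 (12 diameter, 165 high) to x = -40, then bend up to x = -52, tip tops 188 high. Posts 16 square, 171 high, at x = +75, y = -135 and +135, on feet 30 wide, 14 high, x = -55 to +145
- seat (a point): midway between the prongs, level with their upper side (170 above the table), 75 in front of the crossbar: where the underside of the bar's middle belongs; anywhere on the straight part of the prongs is good. Below the prongs and between the posts all is open, so the lid may reach under the crossbar; axes as the rack
- paddle: loose wooden paddle, 250 long (x), 80 to 155 g, in the box under the lid, lying on both ribs nearly along the box's x. Origin mid-length on the handle axis, 34 above the table at the start. Handle 20 wide (y) x 18 high, x = -47 to +125; blade 46 wide x 12 thick, x = -125 to -47, undersides flush. Balance point x = -13
- paddle_butt (a point): handle end of the paddle (x = +125 on its axis)
- paddle_tip (a point): blade end of the paddle (x = -125 on its axis)
- kettle: loose cream kettle with a red band, 140 across, about 130 high, spout to its -x, to be left alone; origin at the centre of its underside
- mug: loose blue mug, 80 across, 90 high, to be left alone; origin at the centre of its underside
- flask: loose pink drinking flask, 64 across, 150 high, to be left alone; origin at the centre of its underside

How it is judged:
By the outcome, as a careful person would: the job done as asked, in the order asked, and still so for the second after the job is handed in, while the arm keeps its last pose, push and grip.
It also fails if it takes over 62 s, if anything falls off the work surface, if the arm or the gripper's body presses on something with over 40 N, if the wrist force passes 120 N, or if a joint passes its speed limit or range.

## Working session

There is one attempt and no reset: what is moved stays moved. The work goes in short steps, Python scripts to look and compute and a tool call to move; the robot and the scene stay as the last step left them, time stands still between calls to the robot, and variables do not carry over. Pictures are saved under pics/ and viewed, and the job is handed in when it is done.

Besides the shell and the picture viewer there is one more tool, called after "Call:" as a command line: name --argument value ..., lists and objects as JSON in quotes. send_rows: Moves the arm, as the interface text tells. Shift numbers are shares of 0.1 m and turn numbers shares of 1.5 rad, none past 1 either way. Its arguments: {"type":"object","properties":{"dr":{"type":"array"},"linear":{"type":"array"},"claw":{"type":"array"},"grip_force":{"type":"number"}},"required":["dr","linear","claw"]}

```bash
ls; mkdir -p pics; python3 - <<'E'
from workcell import monitor, eyes, robot
import cv2,numpy as np
print(monitor.sense())
for n in ["scene","top","wrist"]:
    im=eyes.camera(n); cv2.imwrite(f"pics/{n}0.png",im[:,:,::-1])
    c=eyes.calibration(n); print(n,c)
print([a for a in dir(robot) if a[0]!='_'])
E
```

```text
pics
{'time_s': 0.0, 'joint_pos': array([-1.42162444e+00,  1.24551836e-01,  1.65173759e+00, -5.14302169e-05,
        1.36752985e+00, -8.26262205e-02]), 'dq': array([ 0.00215857,  0.00024926, -0.00040968, -0.00178427,  0.0008802 ,
        0.00066831]), 'joint_torque': array([ 1.59915275e-03, -4.23605990e+01, -3.65453017e+01,  6.21670566e-06,
        6.96968084e-03, -7.28313410e-09]), 'tool_pos': array([ 0.14919572, -0.63214579,  0.30258503]), 'tcp_rot': array([ 1.03824777,  1.31168198, -1.03576726]), 'wrist_force': array([ 0.10575453,  0.13493196, -0.77519751]), 'wrist_torque': array([0.00378665, 0.03387119, 0.04481143]), 'opening': 0.08535065607671527}
scene {'fx': 430.1759916739866, 'fy': 430.1759916739866, 'cx': 276.9663525012329, 'cy': 207.7126823011694, 'origin': array([1.23136816, 0.09821456, 0.83609727]), 'rotation': array([0.58596554, 0.61046819, 1.54068607])}
top {'fx': 402.90344496631263, 'fy': 402.90344496631263, 'cx': 279.5103103446676, 'cy': 213.4766858711567, 'origin': array([0.37393367, 0.02648888, 1.15790108]), 'rotation': array([ 0.17820757, -0.15275687, -1.39922518])}
wrist {'fx': 301.794340261507, 'fy': 301.794340261507, 'cx': 279.1066410556491, 'cy': 208.8058297324965, 'tool_from_camera': array([[ 8.76507294e-04,  3.23920797e-01, -9.46083796e-01,
        -6.97922472e-02],
       [ 8.22440132e-05,  9.46084133e-01,  3.23920989e-01,
         8.38858800e-02],
       [ 9.99999612e-01, -3.61728837e-04,  8.02609096e-04,
         2.00774609e-04],
       [ 0.00000000e+00,  0.00000000e+00,  0.00000000e+00,
         1.00000000e+00]])}
['PlanningError', 'grip_point_offset']
```

View pics/scene0.png

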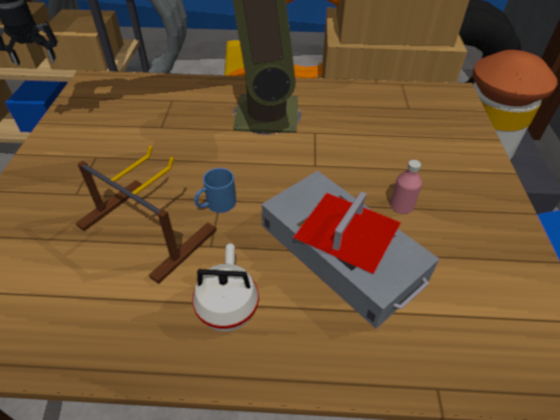

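View pics/top0.png

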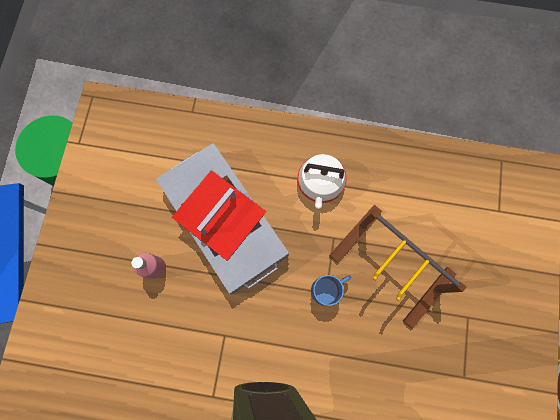

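View pics/wrist0.png

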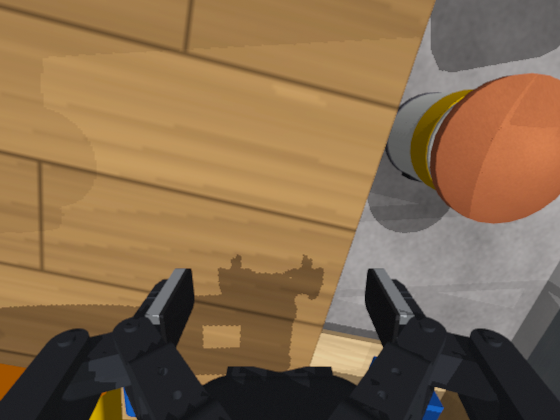

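```bash
cat > h.py <<'E'
import numpy as np,cv2
from scipy.spatial.transform import Rotation as R
from workcell import eyes,monitor
def cam(n,st=None):
    c=eyes.calibration(n)
    if n=="wrist":
        T=np.eye(4);T[:3,:3]=R.from_rotvec(st["tcp_rot"]).as_matrix();T[:3,3]=st["tool_pos"]
        M=T@c["tool_from_camera"];Rm,o=M[:3,:3],M[:3,3]
    else: Rm,o=R.from_rotvec(c["rotation"]).as_matrix(),np.array(c["origin"])
    return Rm,o,c
def proj(C,P):
    Rm,o,c=C;p=(np.atleast_2d(P)-o)@Rm
    return np.c_[c["cx"]+c["fx"]*p[:,0]/-p[:,2], c["cy"]+c["fy"]*-p[:,1]/-p[:,2]]
def ray(C,uv):
    Rm,o,c=C
    d=np.array([(uv[0]-c["cx"])/c["fx"],-(uv[1]-c["cy"])/c["fy"],-1]);return o,Rm@d
def onz(C,uv,z):
    o,d=ray(C,uv);return o+d*(z-o[2])/d[2]
def crop(img,x0,y0,x1,y1,out):
    k=min(800/(x1-x0),600/(y1-y0));a=cv2.resize(img[y0:y1,x0:x1],None,fx=k,fy=k,interpolation=cv2.INTER_CUBIC)
    step=20
    for x in range((x0//step+1)*step,x1,step):
        cv2.putText(a,str(x),(int((x-x0)*k),8),0,.35,(0,255,0));cv2.line(a,(int((x+.5-x0)*k),10),(int((x+.5-x0)*k),16),(0,255,0))
    for y in range((y0//step+1)*step,y1,step):
        cv2.putText(a,str(y),(0,int((y-y0)*k)),0,.35,(0,255,0));cv2.line(a,(24,int((y+.5-y0)*k)),(30,int((y+.5-y0)*k)),(0,255,0))
    cv2.imwrite(out,a)
E
python3 - <<'E'
from h import *
t=cv2.imread("pics/top0.png");s=cv2.imread("pics/scene0.png")
crop(t,150,130,300,300,"pics/c1.png");crop(t,320,195,480,335,"pics/c2.png")
crop(s,250,160,450,330,"pics/c3.png");crop(s,70,135,230,285,"pics/c4.png")
E
```

```text
(no output)
```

View pics/c1.png

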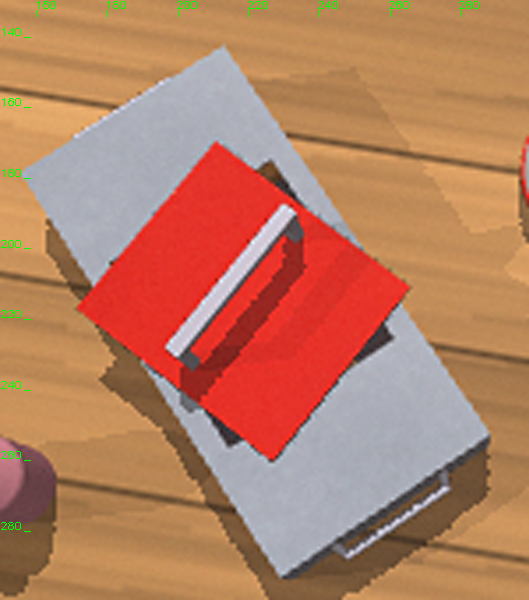

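View pics/c2.png

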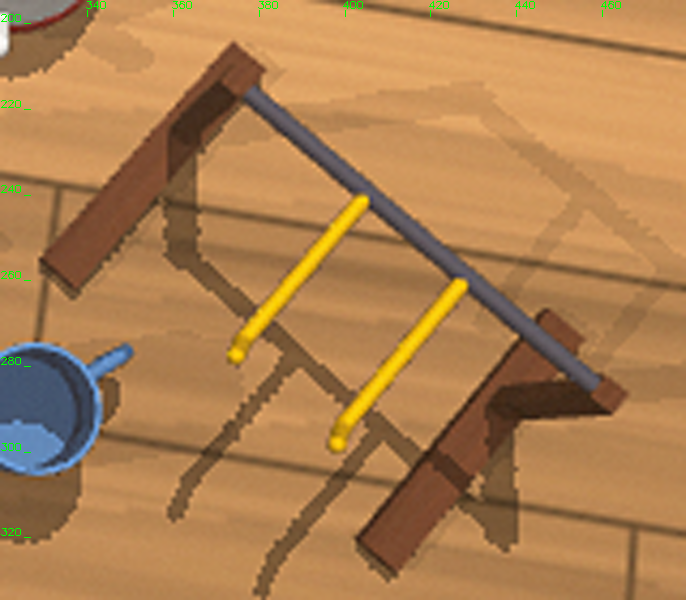

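View pics/c3.png

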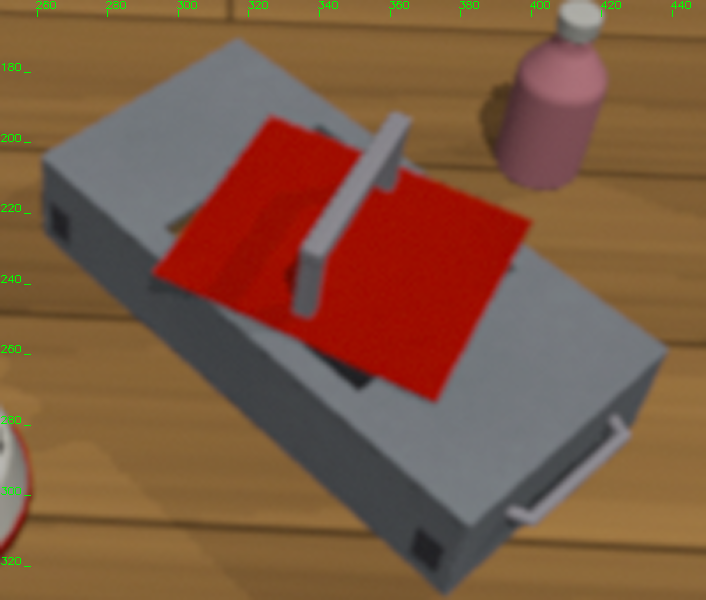

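View pics/c4.png

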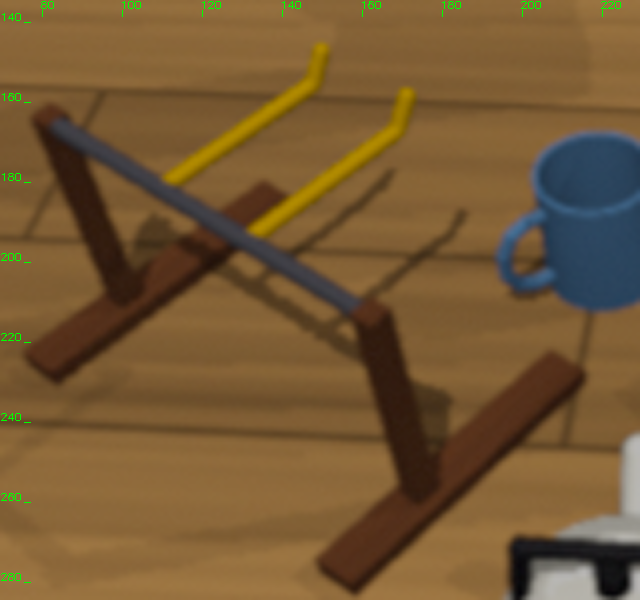

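```bash
python3 - <<'E'
from h import *
T=cam("top");S=cam("scene")
for P in [[0,0,0],[.3,0,0],[.3,.3,0],[.7,0,0],[.3,-.3,0],[.149,-.632,.3]]: print(P,proj(T,P),proj(S,P))
for uv in [(214,143),(157,178),(289,254),(231,293)]: print(onz(T,uv,.082))
for uv in [(317,171),(261,205),(438,259),(382,309)]: print(onz(S,uv,.082))
for n in "ts":
  C=T if n=="t" else S
E
```

```text
[0, 0, 0] [[265.31739666 448.31871288]] [[266.37779792 113.21451345]]
[0.3, 0, 0] [[284.00180095 330.46206864]] [[259.04577129 172.34991524]]
[0.3, 0.3, 0] [[177.95978168 312.06723144]] [[362.81187951 176.52258474]]
[0.7, 0, 0] [[305.83778375 192.72603937]] [[244.4429092  290.12719027]]
[0.3, -0.3, 0] [[392.00593951 349.19726965]] [[156.9319143  168.24368649]]
[0.149, -0.632, 0.3] [[600.21112296 479.31264981]] [[26.72044563 42.07486779]]
[0.77847546 0.28144516 0.082     ]
[0.65040371 0.41737588 0.082     ]
[0.50167912 0.02067127 0.082     ]
[0.37557196 0.15419362 0.082     ]
[0.37689911 0.16143238 0.082     ]
[0.50940856 0.02419504 0.082     ]
[0.64920993 0.42170454 0.082     ]
[0.77985274 0.28584076 0.082     ]
```

```bash
cat > fit.py <<'E'
from h import *
from scipy.optimize import least_squares
T=cam("top");S=cam("scene")
def tf(q,P):
    P=np.atleast_2d(P);return P@R.from_euler('z',q[2]).as_matrix().T+np.array([q[0],q[1],q[3] if len(q)>3 else 0])
def fit(obs,q0,name):
    f=lambda q:np.concatenate([(proj(C,tf(q,P))[0]-uv) for C,uv,P in obs])
    r=least_squares(f,q0,loss='soft_l1')
    print(name,r.x[:2],np.degrees(r.x[2]),r.x[3:]);print(np.round(f(r.x).reshape(-1,2),1).tolist());return r.x
if __name__=="__main__":
    a,b=.19,.095
    box=[(T,(212.9,143),(a,-b,.082)),(T,(156.5,179.9),(a,b,.082)),(T,(288.6,253.8),(-a,-b,.082)),(T,(230.2,293.8),(-a,b,.082)),
     (S,(318,170.8),(-a,b,.082)),(S,(261.9,205.3),(-a,-b,.082)),(S,(439.3,258.9),(a,b,.082)),(S,(383.2,308.8),(a,-b,.082)),(S,(376.1,329.2),(a,-b,.0))]
    fit(box,[.57,.22,.78],"box")
    a,b=.0975,.085
    lid=[(T,(211.2,170.2),(a,-b,.004)),(T,(171.8,217.3),(a,b,.004)),(T,(266.5,211.3),(-a,-b,.004)),(T,(227.4,260.6),(-a,b,.004)),
     (T,(232.5,189.2),(0,-.069,.066)),(T,(199.3,230),(0,.069,.066)),
     (S,(364.2,192.3),(0,.069,.066)),(S,(339,231.1),(0,-.069,.066)),
     (S,(326.5,192.6),(-a,b,.0)),(S,(292.5,236.5),(-a,-b,.0)),(S,(400.8,222.9),(a,b,.004)),(S,(373.8,274.2),(a,-b,.004))]
    fit(lid,[.57,.22,.7,.082],"lid")
    rack=[(T,(375.1,277.8),(-.052,.036,.186)),(T,(398.6,298.6),(-.052,-.036,.186)),(T,(404.7,241.7),(.069,.036,.167)),(T,(427.3,261.5),(.069,-.036,.167)),
     (T,(461.6,287.4),(.075,-.135,.171)),(S,(82,163.5),(.075,-.135,.171)),(S,(162.5,213.3),(.075,.135,.171)),
     (S,(150.3,146.5),(-.052,-.036,.188)),(S,(171.8,157.8),(-.052,.036,.188)),
     (S,(112.5,180.5),(.071,-.036,.17)),(S,(133,193),(.071,.036,.17)),
     (S,(212,225.5),(-.055,.135,.014)),(S,(154,279),(.145,.135,.014)),(S,(80,226.8),(.145,-.135,.014)),(S,(137,181.8),(-.055,-.135,.014))]
    fit(rack,[.45,-.25,-.7],"rack")
E
python3 fit.py
```

```text
box [0.57660143 0.22391891] 43.95080954410113 []
[[-0.9, -0.6], [-2.1, -1.3], [-0.5, -1.5], [-1.7, -0.6], [-1.4, -0.6], [-1.0, -1.4], [-0.3, -0.5], [-0.4, 0.0], [-0.5, -0.3]]
lid [0.57693432 0.2286862 ] 61.81105091900483 [0.07979792]
[[-0.6, -0.4], [-1.2, -0.4], [-1.0, 0.2], [-1.3, 0.2], [-1.0, -0.5], [-2.0, -0.0], [-1.0, -0.1], [-2.1, 0.2], [-0.7, 0.4], [-0.5, 1.1], [-0.3, -0.5], [-1.5, -0.4]]
rack [ 0.49286983 -0.24580767] -32.335688252606666 []
[[-1.2, -0.7], [-1.0, -0.9], [-1.9, -0.8], [-1.4, -1.3], [-0.9, -1.8], [-0.6, -0.1], [0.3, -0.9], [-0.8, -0.8], [-0.8, -0.8], [-1.8, -1.0], [-0.7, -0.6], [-0.4, -1.5], [-0.7, -1.4], [-1.6, -1.3], [1.6, -0.2]]
```

```bash
sed -i 's/proj(C,tf(q,P))\[0\]-uv)/proj(C,tf(q,P))[0]-uv+np.array([1.0,.6]))/' fit.py; python3 fit.py
```

```text
box [0.575971   0.22322277] 43.883204945279445 []
[[0.4, 0.2], [-0.9, -0.5], [0.7, -0.5], [-0.5, 0.3], [-0.6, -0.2], [-0.2, -1.1], [0.3, -0.1], [0.1, 0.3], [0.1, 0.0]]
lid [0.57760207 0.22813309] 62.04331466347654 [0.08267692]
[[0.3, -0.2], [-0.2, 0.0], [0.2, 0.1], [-0.0, 0.4], [0.1, -0.5], [-0.9, 0.2], [-0.1, -0.2], [-1.1, 0.2], [0.0, 0.4], [0.4, 1.3], [0.7, -0.7], [-0.3, -0.4]]
rack [ 0.49290725 -0.24640682] -32.659813280513056 []
[[0.0, -0.2], [0.1, -0.3], [-0.5, -0.2], [-0.0, -0.5], [0.3, -0.8], [0.3, 0.2], [0.6, -0.2], [0.1, -0.2], [-0.1, -0.1], [-1.1, -0.6], [-0.2, 0.0], [0.3, -0.6], [-0.5, -0.8], [-0.8, -1.1], [2.7, 0.3]]
```

```bash
cat > mv.py <<'E'
from h import *
import sys
BOX=(.5760,.2232,np.radians(43.9));LID=(.5776,.2281,np.radians(62.0));RACK=(.4929,-.2464,np.radians(-32.7))
def Rt(yaw,tilt=0):
    """tool: x down, z (jaw) horizontal at heading yaw; tilt about jaw axis"""
    z=np.array([np.cos(yaw),np.sin(yaw),0]);x=np.array([0,0,-1.]);y=np.cross(z,x)
    return np.c_[x,y,z]@R.from_euler('z',tilt).as_matrix()
def delta(p,Rw,full=False):
    s=monitor.sense();A=R.from_rotvec(s["tcp_rot"]).as_matrix()
    l=A.T@(np.array(p)-s["tool_pos"])/.1;d=R.from_matrix(A.T@Rw).as_rotvec()/1.5
    print("t",round(s["time_s"],2),"lin",np.round(l,3).tolist(),"dr",np.round(d,3).tolist(),"rows>=",np.round(np.linalg.norm(l)*100/41.7,1),np.round(np.linalg.norm(d)*1.5/np.radians(7.16),1))
def show():
    s=monitor.sense();A=R.from_rotvec(s["tcp_rot"]).as_matrix()
    print(round(s["time_s"],2),"p",s["tool_pos"].round(4),"q",s["joint_pos"].round(3),"F",s["wrist_force"].round(1),"M",s["wrist_torque"].round(2),"op",round(s["opening"],4));print("x",A[:,0].round(3),"jawyaw",np.degrees(np.arctan2(A[1,2],A[0,2])).round(2),"zz",A[2,2].round(3))
E
python3 - <<'E'
from mv import *
show()
T=cam("top")
print(onz(T,(328,290),.09),onz(T,(323,175),.13),onz(T,(138,262),.15))
for y in (62,-118): delta([.5776,.2281,.304],Rt(np.radians(y)))
E
```

```text
0.15 p [ 0.1492 -0.6323  0.3029] q [-1.422  0.124  1.651 -0.     1.368 -0.083] F [-0.4 -0.2 -0. ] M [-0.04  0.03  0.01] op 0.0854
x [-0.     0.002 -1.   ] jawyaw -76.72 zz -0.002
[ 0.42474779 -0.09452516  0.09      ] [ 0.71937373 -0.0347971   0.13      ] [0.41174583 0.38929198 0.15      ]
t 0.15 lin [0.002, 6.146, -7.389] dr [-1.614, -0.0, -0.001] rows>= 23.0 19.4
t 0.15 lin [0.002, 6.146, -7.389] dr [0.48, -0.001, 0.0] rows>= 23.0 5.8
```

```bash
cat >> mv.py <<'E'
def plan(wps,frm=None):
    """wps: list of (p, yaw_deg, tilt_deg); prints legs of <=1 in each axis"""
    s=monitor.sense();p0=np.array(s["tool_pos"]);R0=R.from_rotvec(s["tcp_rot"]).as_matrix()
    if frm: p0,R0=np.array(frm[0]),Rt(np.radians(frm[1]),np.radians(frm[2]))
    from scipy.spatial.transform import Slerp
    for p,yw,tl in wps:
        p=np.array(p);Rw=Rt(np.radians(yw),np.radians(tl))
        for n in range(1,30):
            sl=Slerp([0,1],R.from_matrix([R0,Rw]));legs=[];ok=True
            for k in range(n):
                A=sl(k/n).as_matrix();B=sl((k+1)/n).as_matrix()
                l=A.T@(p-p0)/n/.1;d=R.from_matrix(A.T@B).as_rotvec()/1.5
                legs.append((l,d));ok&=max(abs(l).max(),abs(d).max())<=1
            if ok:break
        for l,d in legs: print("lin",np.round(l,3).tolist(),"dr",np.round(d,3).tolist(),"rows",max(np.linalg.norm(l)*100/41.7,np.linalg.norm(d)*1.5/np.radians(7.16)).round(1))
        print("--");p0,R0=p,Rw
E
python3 - <<'E'
from mv import *
plan([([.5776,.2281,.304],62,0)])
E
```

```text
lin [0.0, 0.615, -0.739] dr [-0.161, -0.0, -0.0] rows 2.3
lin [0.0, 0.774, -0.57] dr [-0.161, -0.0, -0.0] rows 2.3
lin [-0.0, 0.888, -0.368] dr [-0.161, -0.0, -0.0] rows 2.3
lin [-0.0, 0.95, -0.144] dr [-0.161, -0.0, -0.0] rows 2.3
lin [-0.001, 0.957, 0.088] dr [-0.161, -0.0, -0.0] rows 2.3
lin [-0.001, 0.908, 0.315] dr [-0.161, -0.0, -0.0] rows 2.3
lin [-0.001, 0.806, 0.523] dr [-0.161, -0.0, -0.0] rows 2.3
lin [-0.001, 0.657, 0.701] dr [-0.161, -0.0, -0.0] rows 2.3
lin [-0.001, 0.47, 0.838] dr [-0.161, -0.0, -0.0] rows 2.3
lin [-0.001, 0.255, 0.927] dr [-0.161, -0.0, -0.0] rows 2.3
--
```

Call:
send_rows --dr '[[-0.04,0,0],[-0.08,0,0],[-0.12,0,0],[-0.16,0,0]]' --linear '[[0,0.15,-0.18],[0,0.31,-0.37],[0,0.46,-0.55],[0,0.615,-0.74]]' --claw '[1,1,1,1]'

```text
time_s: 0.48
tool_pos: [0.1923, -0.5455, 0.3033]
tcp_rot: [0.854, 1.398, -0.853]
wrist_force: [-0.1, 0.4, 0.2]
opening: 0.0855
```

Call:
send_rows --dr '[[-0.053,0,0],[-0.107,0,0],[-0.16,0,0]]' --linear '[[0,0.26,-0.19],[0,0.51,-0.38],[0,0.77,-0.57]]' --claw '[1,1,1]'

```text
time_s: 0.73
tool_pos: [0.2351, -0.4593, 0.3034]
tcp_rot: [0.669, 1.466, -0.668]
wrist_force: [1.3, -0.3, 0.8]
opening: 0.0854
```

Call:
send_rows --dr '[[-0.053,0,0],[-0.107,0,0],[-0.16,0,0]]' --linear '[[0,0.3,-0.12],[0,0.59,-0.245],[0,0.89,-0.37]]' --claw '[1,1,1]'

```text
time_s: 0.98
tool_pos: [0.2783, -0.373, 0.3035]
tcp_rot: [0.482, 1.517, -0.482]
wrist_force: [0.9, 0.1, 0.6]
opening: 0.0855
```

Call:
send_rows --dr '[[-0.053,0,0],[-0.107,0,0],[-0.16,0,0]]' --linear '[[0,0.32,-0.05],[0,0.63,-0.1],[0,0.95,-0.145]]' --claw '[1,1,1]'

```text
time_s: 1.23
tool_pos: [0.3215, -0.2872, 0.3037]
tcp_rot: [0.295, 1.551, -0.295]
wrist_force: [1.1, -0.8, -0.1]
opening: 0.0858
```

```bash
python3 - <<'E'
from mv import *
show()
plan([([.5776,.2281,.30],62,0)])
E
```

```text
1.23 p [ 0.3215 -0.2872  0.3037] q [-0.854 -0.389  2.113  0.     1.418 -0.478] F [ 1.1 -0.8 -0.1] M [-0.    0.08 -0.05] op 0.0858
x [ 0.  0. -1.] jawyaw -21.52 zz -0.0
lin [0.006, 0.956, 0.082] dr [-0.162, 0.0, -0.0] rows 2.3
lin [0.006, 0.908, 0.309] dr [-0.162, 0.0, -0.0] rows 2.3
lin [0.006, 0.807, 0.519] dr [-0.162, 0.0, -0.0] rows 2.3
lin [0.006, 0.658, 0.698] dr [-0.162, 0.0, -0.0] rows 2.3
lin [0.006, 0.471, 0.835] dr [-0.162, 0.0, -0.0] rows 2.3
lin [0.006, 0.256, 0.924] dr [-0.162, 0.0, -0.0] rows 2.3
--
```

Call:
send_rows --dr '[[-0.053,0,0],[-0.107,0,0],[-0.16,0,0]]' --linear '[[0,0.32,0.03],[0,0.64,0.055],[0,0.956,0.082]]' --claw '[1,1,1]'

```text
time_s: 1.48
tool_pos: [0.3646, -0.2014, 0.3038]
tcp_rot: [0.106, 1.568, -0.106]
wrist_force: [1.1, -0.3, -0.3]
opening: 0.0855
```

Call:
send_rows --dr '[[-0.053,0,0],[-0.107,0,0],[-0.16,0,0]]' --linear '[[0,0.3,0.1],[0,0.61,0.21],[0,0.908,0.309]]' --claw '[1,1,1]'

```text
time_s: 1.73
tool_pos: [0.4078, -0.1157, 0.3038]
tcp_rot: [-0.083, 1.569, 0.082]
wrist_force: [0.6, -0.6, -0.1]
opening: 0.0855
```

Call:
send_rows --dr '[[-0.053,0,0],[-0.107,0,0],[-0.16,0,0]]' --linear '[[0,0.27,0.17],[0,0.54,0.35],[0,0.807,0.519]]' --claw '[1,1,1]'

```text
time_s: 1.98
tool_pos: [0.4513, -0.0301, 0.3038]
tcp_rot: [-0.271, 1.554, 0.271]
wrist_force: [0.8, 0.1, 0.4]
opening: 0.086
```

Call:
send_rows --dr '[[-0.053,0,0],[-0.107,0,0],[-0.16,0,0]]' --linear '[[0,0.22,0.23],[0,0.44,0.465],[0,0.658,0.698]]' --claw '[1,1,1]'

```text
time_s: 2.23
tool_pos: [0.4951, 0.0553, 0.3037]
tcp_rot: [-0.459, 1.522, 0.459]
wrist_force: [0.0, -0.7, 0.5]
opening: 0.0855
```

Call:
send_rows --dr '[[-0.053,0,0],[-0.107,0,0],[-0.16,0,0]]' --linear '[[0,0.16,0.28],[0,0.31,0.56],[0,0.471,0.835]]' --claw '[1,1,1]'

```text
time_s: 2.48
tool_pos: [0.5391, 0.1404, 0.3035]
tcp_rot: [-0.645, 1.473, 0.645]
wrist_force: [0.3, 0.1, 0.5]
opening: 0.0852
```

Call:
send_rows --dr '[[-0.045,0,0],[-0.09,0,0],[-0.135,0,0],[-0.165,0,0],[-0.165,0,0]]' --linear '[[0,0.07,0.26],[0,0.14,0.52],[0,0.21,0.75],[0,0.256,0.924],[0,0.256,0.924]]' --claw '[1,1,1,1,1]'

```text
time_s: 2.9
tool_pos: [0.5836, 0.2263, 0.3032]
tcp_rot: [-0.834, 1.405, 0.835]
wrist_force: [-0.3, -0.3, -0.2]
opening: 0.0854
```

```bash
python3 - <<'E'
from mv import *
show();s=monitor.sense();im=eyes.camera("wrist")[:,:,::-1].copy();cv2.imwrite("pics/w1.png",im)
C=cam("wrist",s)
def tfz(q,P):return np.atleast_2d(P)@R.from_euler('z',q[2]).as_matrix().T+np.array([q[0],q[1],0])
o=im.copy()
a,b=.0975,.085
for q,L,col in ((LID,[(a,b,.086),(a,-b,.086),(-a,-b,.086),(-a,b,.086)],(255,255,0)),(LID,[(.007,.069,.148),(.007,-.069,.148),(-.007,-.069,.148),(-.007,.069,.148)],(0,255,0)),(BOX,[(.19,.095,.082),(.19,-.095,.082),(-.19,-.095,.082),(-.19,.095,.082)],(255,0,255))):
    u=proj(C,tfz(q,np.array(L)));cv2.polylines(o,[u.round().astype(int)],True,col,1)
cv2.imwrite("pics/w1o.png",o)
E
```

```text
2.9 p [0.5836 0.2263 0.3032] q [ 2.840e-01  7.200e-02  1.707e+00  1.000e-03  1.363e+00 -7.880e-01] F [-0.3 -0.3 -0.2] M [-0.01  0.05  0.02] op 0.0854
x [-0.001  0.001 -1.   ] jawyaw 61.43 zz 0.0
```

View pics/w1o.png

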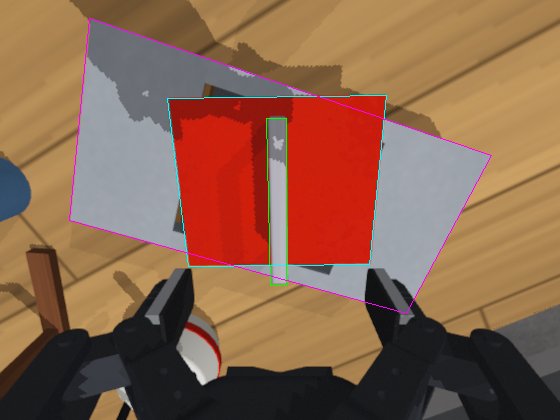

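```bash
python3 - <<'E'
from mv import *
plan([([.5776,.2281,.22],62,0),([.5776,.2281,.197],62,0)])
E
```

```text
lin [0.832, 0.063, 0.003] dr [-0.008, -0.001, -0.001] rows 2.0
--
lin [0.23, 0.0, 0.0] dr [0.0, 0.0, 0.0] rows 0.6
--
```

Call:
send_rows --dr '[[-0.004,0,0],[-0.007,-0.001,-0.001],[-0.007,-0.001,-0.001],[-0.007,-0.001,-0.001]]' --linear '[[0.25,0.03,0],[0.55,0.063,0.003],[0.83,0.063,0.003],[0.83,0.063,0.003]]' --claw '[1,1,1,1]'

```text
time_s: 3.28
tool_pos: [0.5737, 0.2251, 0.2136]
tcp_rot: [-0.838, 1.414, 0.842]
wrist_force: [-1.2, 0.5, -1.2]
opening: 0.0854
```

Call:
send_rows --dr '[[0,0,0],[0,0,0],[0,0,0],[0,0,0],[0,0,0],[0,0,0],[0,0,0],[0,0,0],[0,0,0],[0,0,0]]' --linear '[[0.08,0,0],[0.16,0,0],[0.23,0,0],[0.23,0,0],[0.23,0,0],[0.23,0,0],[0.23,0,0],[0.23,0,0],[0.23,0,0],[0.23,0,0]]' --claw '[1,1,1,-1,-1,-1,-1,-1,-1,-1]' --grip_force 90

```text
time_s: 4.12
tool_pos: [0.578, 0.2273, 0.1988]
tcp_rot: [-0.84, 1.399, 0.839]
wrist_force: [0.3, -0.3, 3.0]
opening: 0.0118
```

```bash
python3 - <<'E'
from mv import *
show()
im=eyes.camera("wrist")[:,:,::-1];cv2.imwrite("pics/w2.png",im)
E
```

```text
4.12 p [0.578  0.2273 0.1988] q [ 0.288  0.146  1.81   0.     1.183 -0.791] F [ 0.3 -0.3  3. ] M [-0.    0.18  0.03] op 0.0118
x [ 0.003  0.001 -1.   ] jawyaw 61.83 zz 0.002
```

View pics/w2.png

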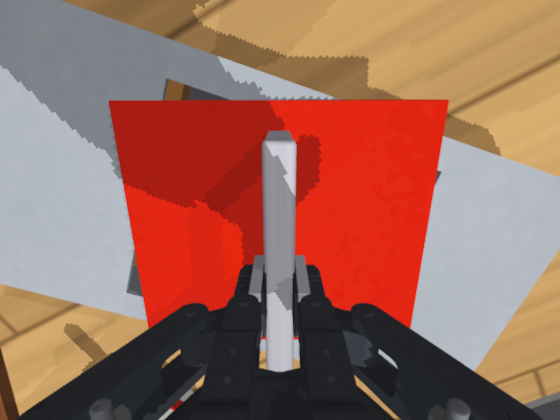

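```bash
python3 - <<'E'
from mv import *
c,s=np.cos(RACK[2]),np.sin(RACK[2])
g=[RACK[0]-.185*c,RACK[1]-.185*s]
print(g)
plan([([.578,.2273,.298],61.8,0),(g+[.298],-32.7,0)])
E
```

```text
[np.float64(0.3372205053401184), np.float64(-0.14645554071163383)]
lin [-0.992, -0.002, 0.002] dr [0.0, 0.002, 0.002] rows 2.4
--
lin [-0.0, 0.071, -0.886] dr [0.22, 0.0, -0.0] rows 2.6
lin [-0.0, -0.22, -0.862] dr [0.22, 0.0, -0.0] rows 2.6
lin [-0.0, -0.487, -0.744] dr [0.22, -0.0, 0.0] rows 2.6
lin [-0.0, -0.702, -0.546] dr [0.22, 0.0, -0.0] rows 2.6
lin [0.0, -0.841, -0.289] dr [0.22, 0.0, 0.0] rows 2.6
--
```

Call:
send_rows --dr '[[0,0,0],[0,0,0],[0,0,0],[0,0,0],[0,0,0],[0,0,0],[0,0,0],[0,0,0]]' --linear '[[-0.05,0,0],[-0.13,0,0],[-0.28,0,0],[-0.45,0,0],[-0.65,0,0],[-0.85,0,0],[-1,0,0],[-1,0,0]]' --claw '[-1,-1,-1,-1,-1,-1,-1,-1]'

```text
time_s: 4.83
tool_pos: [0.5787, 0.2274, 0.3024]
tcp_rot: [-0.841, 1.394, 0.837]
wrist_force: [0.3, 0.1, -1.7]
opening: 0.0123
```

```bash
python3 - <<'E'
from mv import *
show()
im=eyes.camera("scene")[:,:,::-1];cv2.imwrite("pics/s2.png",im)
im=eyes.camera("wrist")[:,:,::-1];cv2.imwrite("pics/w3.png",im)
E
```

```text
4.83 p [0.5787 0.2274 0.3024] q [ 0.288  0.06   1.722 -0.     1.352 -0.791] F [ 0.3  0.1 -1.7] M [ 0.02 -0.09 -0.03] op 0.0123
x [ 0.009  0.003 -1.   ] jawyaw 61.82 zz 0.006
```

View pics/s2.png

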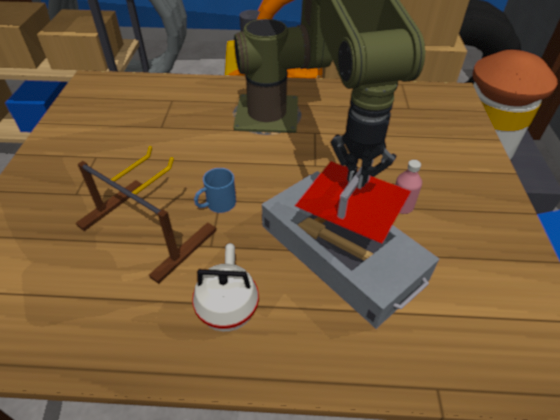

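View pics/w3.png

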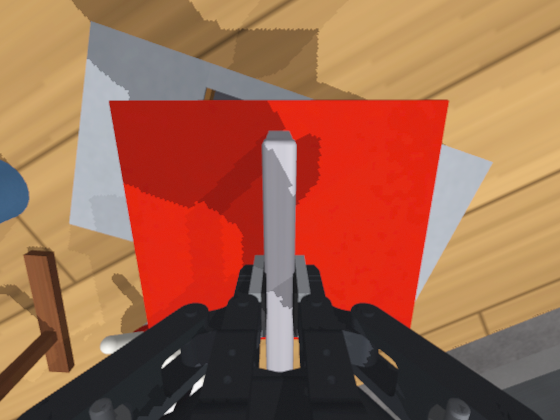

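Call:
send_rows --dr '[[0.02,0,0],[0.06,0,0],[0.11,0,0],[0.165,0,0],[0.22,0,0]]' --linear '[[0,0.01,-0.08],[0,0.02,-0.24],[0,0.035,-0.45],[0,0.055,-0.67],[0,0.071,-0.89]]' --claw '[-1,-1,-1,-1,-1]'

```text
time_s: 5.35
tool_pos: [0.5274, 0.1508, 0.2952]
tcp_rot: [-0.582, 1.494, 0.582]
wrist_force: [-0.2, 0.0, -3.1]
opening: 0.012
```

Call:
send_rows --dr '[[0.055,0,0],[0.11,0,0],[0.165,0,0],[0.22,0,0]]' --linear '[[0,-0.055,-0.215],[0,-0.11,-0.43],[0,-0.165,-0.645],[0,-0.22,-0.86]]' --claw '[-1,-1,-1,-1]'

```text
time_s: 5.68
tool_pos: [0.4793, 0.0761, 0.2953]
tcp_rot: [-0.324, 1.548, 0.325]
wrist_force: [0.9, 0.3, -2.1]
opening: 0.012
```

Call:
send_rows --dr '[[0.055,0,0],[0.11,0,0],[0.165,0,0],[0.22,0,0]]' --linear '[[0,-0.12,-0.185],[0,-0.245,-0.37],[0,-0.365,-0.56],[0,-0.487,-0.744]]' --claw '[-1,-1,-1,-1]'

```text
time_s: 6.02
tool_pos: [0.4311, 0.0017, 0.2952]
tcp_rot: [-0.065, 1.572, 0.066]
wrist_force: [-0.9, -0.6, -3.1]
opening: 0.012
```

Call:
send_rows --dr '[[0.055,0,0],[0.11,0,0],[0.165,0,0],[0.22,0,0]]' --linear '[[0,-0.175,-0.135],[0,-0.35,-0.27],[0,-0.525,-0.41],[0,-0.702,-0.546]]' --claw '[-1,-1,-1,-1]'

```text
time_s: 6.35
tool_pos: [0.383, -0.0728, 0.2951]
tcp_rot: [0.194, 1.564, -0.192]
wrist_force: [0.0, -0.7, -3.7]
opening: 0.0119
```

Call:
send_rows --dr '[[0.06,0,0],[0.12,0,0],[0.17,0,0],[0.21,0,0],[0.22,0,0],[0.22,0,0],[0.22,0,0]]' --linear '[[0,-0.22,-0.075],[0,-0.44,-0.15],[0,-0.64,-0.22],[0,-0.78,-0.27],[0,-0.84,-0.289],[0,-0.84,-0.289],[0,-0.84,-0.289]]' --claw '[-1,-1,-1,-1,-1,-1,-1]'

```text
time_s: 6.93
tool_pos: [0.3364, -0.1466, 0.2962]
tcp_rot: [0.449, 1.524, -0.446]
wrist_force: [-0.8, -0.3, -3.8]
opening: 0.0117
```

```bash
python3 - <<'E'
from mv import *
show()
s=monitor.sense()
for n in ("scene","top","wrist"):
    im=eyes.camera(n)[:,:,::-1].copy();cv2.imwrite(f"pics/{n}3.png",im)
im=cv2.imread("pics/wrist3.png");C=cam("wrist",s)
def tfz(q,P):return np.atleast_2d(P)@R.from_euler('z',q[2]).as_matrix().T+np.array([q[0],q[1],0])
for y in (.036,-.036):
    for dy in (-.005,.005):
        u=proj(C,tfz(RACK,np.array([(.069,y+dy,.165),(-.04,y+dy,.165)])));cv2.polylines(im,[u.round().astype(int)],False,(0,255,0),1)
    u=proj(C,tfz(RACK,np.array([(-.04,y,.165),(-.052,y,.185)])));cv2.polylines(im,[u.round().astype(int)],False,(255,0,255),1)
cv2.imwrite("pics/w3o.png",im)
c,sn=np.cos(RACK[2]),np.sin(RACK[2])
P=lambda x,z:[RACK[0]+x*c,RACK[1]+x*sn,z]
plan([(P(-.185,.262),-32.7,0),(P(-.09,.262),-32.7,0),(P(-.0,.262),-32.7,0)])
E
```

```text
6.93 p [ 0.3364 -0.1466  0.2962] q [-5.590e-01 -5.650e-01  2.241e+00  2.000e-03  1.466e+00  1.200e-02] F [-0.8 -0.3 -3.8] M [-0.02 -0.02  0.04] op 0.0117
x [ 0.001  0.002 -1.   ] jawyaw -32.72 zz -0.0
lin [0.348, -0.001, 0.003] dr [0.001, 0.0, -0.001] rows 0.8
--
lin [0.0, -0.0, 0.95] dr [0.0, 0.0, 0.0] rows 2.3
--
lin [0.0, 0.0, 0.9] dr [0.0, 0.0, 0.0] rows 2.2
--
```

View pics/w3o.png

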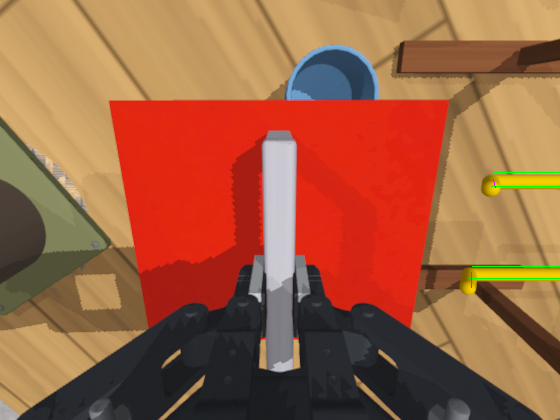

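View pics/top3.png

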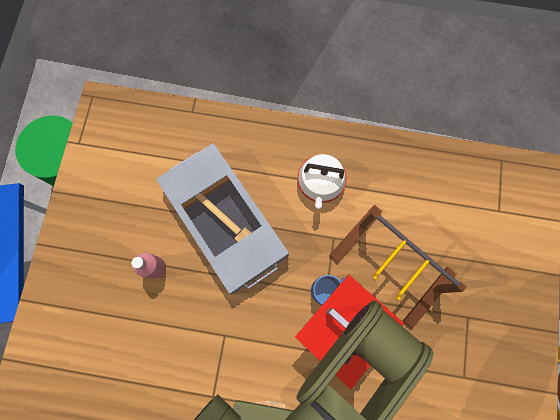

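View pics/scene3.png

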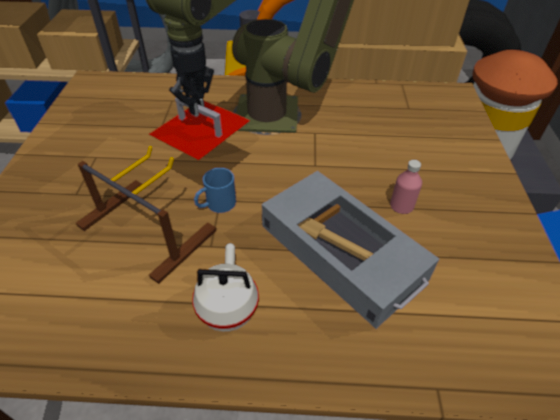

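Call:
send_rows --dr '[[0,0,0],[0,0,0],[0,0,0],[0,0,0],[0,0,0],[0,0,0],[0,0,0],[0,0,0],[0,0,0],[0,0,0],[0,0,0],[0,0,0]]' --linear '[[0.08,0,0.003],[0.2,0,0.003],[0.3,0,0.003],[0.345,0,0.003],[0.345,0,0.05],[0.345,0,0.15],[0.345,0,0.3],[0.345,0,0.45],[0.345,0,0.6],[0.345,0,0.72],[0.345,0,0.8],[0.345,0,0.8]]' --claw '[-1,-1,-1,-1,-1,-1,-1,-1,-1,-1,-1,-1]'

```text
time_s: 8.08
tool_pos: [0.4052, -0.1909, 0.2629]
tcp_rot: [0.448, 1.522, -0.446]
wrist_force: [0.2, -0.2, -3.0]
opening: 0.0123
```

```bash
python3 - <<'E'
from mv import *
show()
im=eyes.camera("scene")[:,:,::-1];crop(im,60,80,280,240,"pics/s4.png")
c,sn=np.cos(RACK[2]),np.sin(RACK[2])
P=lambda x,z:[RACK[0]+x*c,RACK[1]+x*sn,z]
plan([(P(-.01,.262),-32.7,0)])
E
```

```text
8.08 p [ 0.4052 -0.1909  0.2629] q [-5.610e-01 -3.170e-01  2.128e+00  2.000e-03  1.329e+00  1.000e-02] F [ 0.2 -0.2 -3. ] M [0.02 0.01 0.  ] op 0.0123
x [ 0.002  0.    -1.   ] jawyaw -32.73 zz 0.002
lin [0.008, 0.007, 0.946] dr [-0.0, 0.0, -0.001] rows 2.3
--
```

View pics/s4.png

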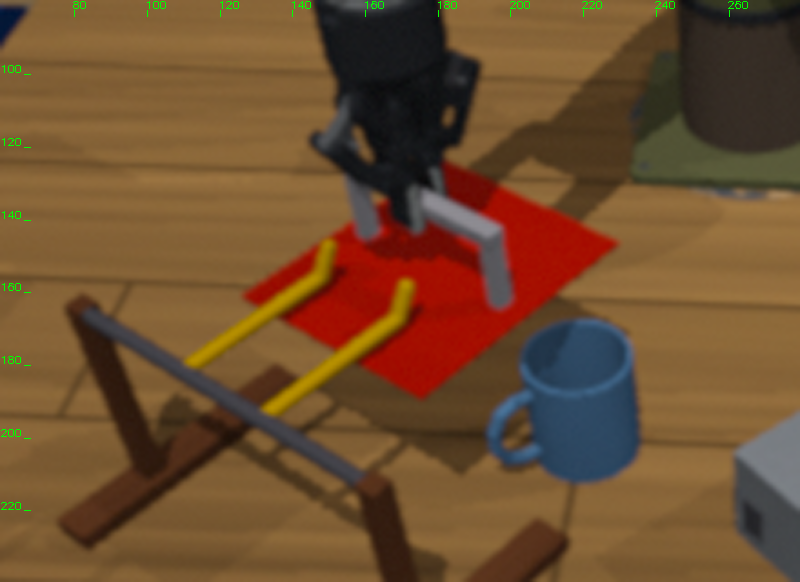

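Call:
send_rows --dr '[[0,0,0],[0,0,0],[0,0,0],[0,0,0],[0,0,0],[0,0,0],[0,0,0],[0,0,0],[0,0,0],[0,0,0],[0,0,0]]' --linear '[[0,0.007,0.05],[0,0.007,0.15],[0,0.007,0.25],[0,0.007,0.35],[0,0.007,0.45],[0,0.007,0.57],[0,0.007,0.7],[0,0.007,0.82],[0,0.007,0.91],[0,0.007,0.945],[0,0.007,0.945]]' --claw '[-1,-1,-1,-1,-1,-1,-1,-1,-1,-1,-1]'

```text
time_s: 9.05
tool_pos: [0.4845, -0.2409, 0.2628]
tcp_rot: [0.448, 1.523, -0.446]
wrist_force: [-1.0, 1.1, -3.6]
opening: 0.0119
```

```bash
python3 - <<'E'
from mv import *
show()
im=eyes.camera("scene")[:,:,::-1];crop(im,60,80,280,240,"pics/s5.png")
im=eyes.camera("top")[:,:,::-1];crop(im,310,190,480,320,"pics/t5.png")
E
```

```text
9.05 p [ 0.4845 -0.2409  0.2628] q [-0.561 -0.089  1.936  0.002  1.293  0.009] F [-1.   1.1 -3.6] M [ 0.04  0.01 -0.06] op 0.0119
x [ 0.002  0.001 -1.   ] jawyaw -32.72 zz 0.001
```

View pics/s5.png

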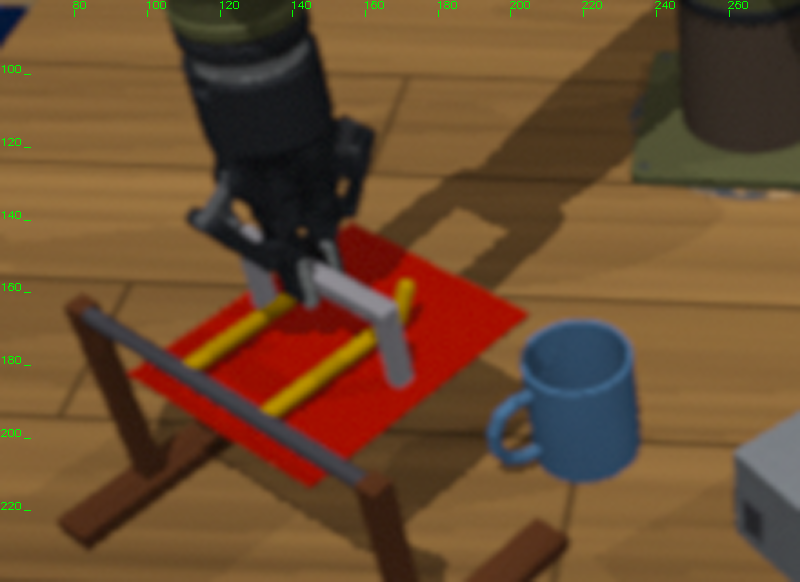

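View pics/t5.png

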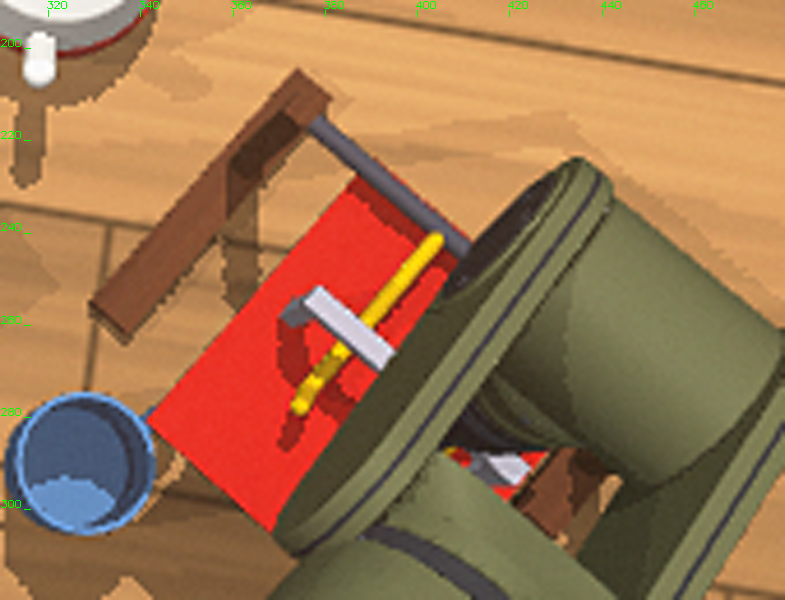

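Call:
send_rows --dr '[[0,0,0],[0,0,0],[0,0,0],[0,0,0],[0,0,0],[0,0,0],[0,0,0]]' --linear '[[0.06,0,0],[0.12,0,0],[0.18,0,0],[0.22,0,0],[0.25,0,0],[0.265,0,0],[0.265,0,0]]' --claw '[-1,-1,-1,-1,-1,-1,-1]'

```text
time_s: 9.73
tool_pos: [0.4839, -0.2405, 0.2358]
tcp_rot: [0.448, 1.523, -0.446]
wrist_force: [0.2, -0.0, -2.5]
opening: 0.0122
```

Call:
send_rows --dr '[[0,0,0],[0,0,0],[0,0,0]]' --linear '[[0.01,0,0],[0.02,0,0],[0.02,0,0]]' --claw '[-1,-1,-1]'

```text
time_s: 9.98
tool_pos: [0.4841, -0.2407, 0.2345]
tcp_rot: [0.448, 1.522, -0.446]
wrist_force: [-0.6, 0.1, -2.7]
opening: 0.012
```

Call:
send_rows --dr '[[0,0,0],[0,0,0],[0,0,0]]' --linear '[[0.005,0,0],[0.01,0,0],[0.01,0,0]]' --claw '[-1,-1,-1]'

```text
time_s: 10.23
tool_pos: [0.4841, -0.2406, 0.2334]
tcp_rot: [0.448, 1.522, -0.446]
wrist_force: [0.3, 0.0, -2.9]
opening: 0.0118
```

Call:
send_rows --dr '[[0,0,0],[0,0,0],[0,0,0]]' --linear '[[0.005,0,0],[0.01,0,0],[0.01,0,0]]' --claw '[-1,-1,-1]'

```text
time_s: 10.48
tool_pos: [0.4842, -0.2406, 0.2328]
tcp_rot: [0.448, 1.522, -0.446]
wrist_force: [-0.9, -0.4, -1.9]
opening: 0.0115
```

Call:
send_rows --dr '[[0,0,0],[0,0,0],[0,0,0]]' --linear '[[0.005,0,0],[0.01,0,0],[0.01,0,0]]' --claw '[-1,-1,-1]'

```text
time_s: 10.73
tool_pos: [0.4842, -0.2407, 0.2327]
tcp_rot: [0.448, 1.522, -0.446]
wrist_force: [-3.3, 2.3, 5.1]
opening: 0.0121
```

Call:
send_rows --dr '[[0,0,0],[0,0,0],[0,0,0],[0,0,0],[0,0,0],[0,0,0]]' --linear '[[0,0,0],[0,0,0],[0,0,0],[0,0,0],[0,0,0],[0,0,0]]' --claw '[0.1,0.1,0.1,0.1,0.1,0.1]'

```text
time_s: 11.23
tool_pos: [0.4841, -0.2406, 0.2313]
tcp_rot: [0.448, 1.522, -0.446]
wrist_force: [0.6, -0.1, 0.6]
opening: 0.0472
```

```bash
python3 - <<'E'
from mv import *
show()
im=eyes.camera("scene")[:,:,::-1];crop(im,60,80,280,240,"pics/s6.png")
im=eyes.camera("wrist")[:,:,::-1];cv2.imwrite("pics/w6.png",im)
E
```

```text
11.23 p [ 0.4841 -0.2406  0.2313] q [-0.561 -0.062  1.966  0.002  1.236  0.009] F [ 0.6 -0.1  0.6] M [ 0.02  0.03 -0.02] op 0.0472
x [ 0.002  0.001 -1.   ] jawyaw -32.71 zz 0.001
```

View pics/s6.png

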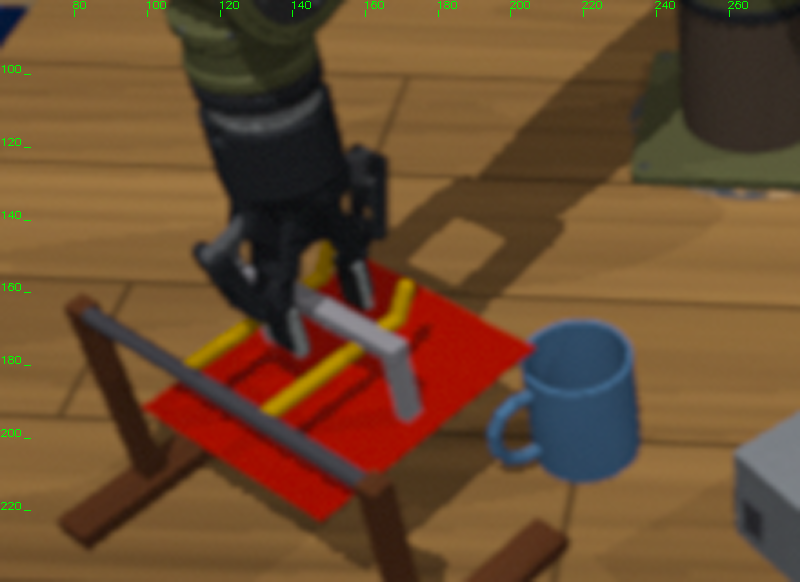

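View pics/w6.png

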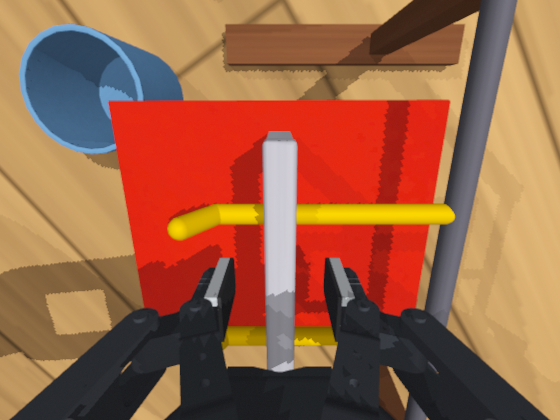

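Call:
send_rows --dr '[[0,0,0],[0,0,0],[0,0,0],[0,0,0],[0,0,0],[0,0,0],[0,0,0],[0,0,0]]' --linear '[[-0.05,0,0],[-0.12,0,0],[-0.22,0,0],[-0.35,0,0],[-0.5,0,0],[-0.7,0,0],[-0.9,0,0],[-0.95,0,0]]' --claw '[0.1,0.1,0.1,0.1,0.2,0.2,0.2,0.2]'

```text
time_s: 12.0
tool_pos: [0.4851, -0.2414, 0.3323]
tcp_rot: [0.446, 1.514, -0.448]
wrist_force: [0.9, -0.7, 0.8]
opening: 0.0512
```

```bash
python3 - <<'E'
from mv import *
show()
im=cv2.imread("pics/top3.png");crop(im,170,160,280,270,"pics/t3c.png")
im=cv2.imread("pics/scene3.png");crop(im,280,180,420,290,"pics/s3c.png")
plan([([.53,.16,.33],-46.1,0)])
E
```

```text
12.0 p [ 0.4851 -0.2414  0.3323] q [-0.561 -0.138  1.863  0.002  1.407  0.009] F [ 0.9 -0.7  0.8] M [-0.05  0.   -0.  ] op 0.0512
x [ 0.009 -0.004 -1.   ] jawyaw -32.71 zz 0.01
lin [0.003, 0.905, -0.448] dr [0.039, 0.002, -0.0] rows 2.4
lin [0.003, 0.877, -0.5] dr [0.039, 0.002, -0.0] rows 2.4
lin [0.004, 0.847, -0.55] dr [0.039, 0.002, -0.0] rows 2.4
lin [0.005, 0.813, -0.599] dr [0.039, 0.002, -0.0] rows 2.4
--
```

View pics/t3c.png

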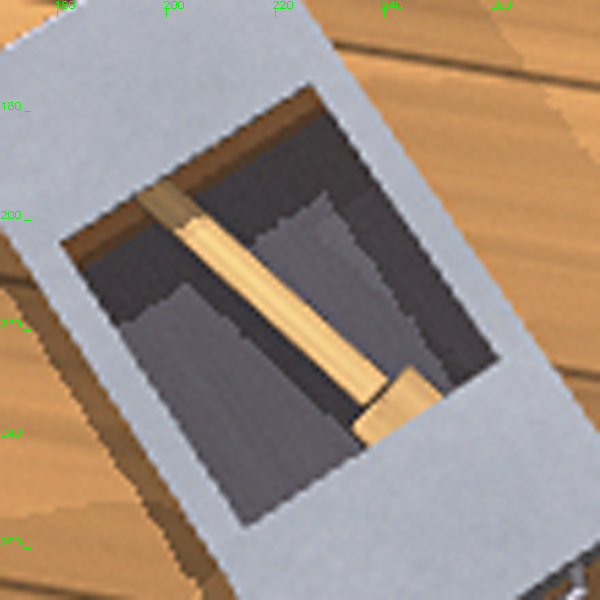

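View pics/s3c.png

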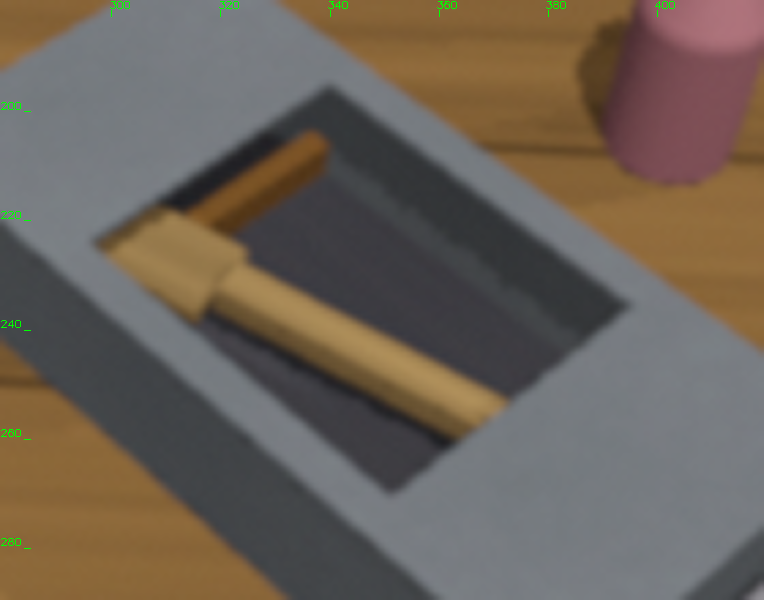

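```bash
python3 - <<'E'
from mv import *
T=cam("top");S=cam("scene")
def pr(C,uv,z):
    p=onz(C,np.array(uv)-[1,.6],z);d=p[:2]-np.array(BOX[:2]);c,s=np.cos(BOX[2]),np.sin(BOX[2]);print(p.round(4),(d@np.array([[c,-s],[s,c]])).round(4));return p
k=600/110
f=lambda x,y:(170+x/k,160+y/k)
a=pr(T,f(190,226),.043);b=pr(T,f(372,392),.043);d=a-b;print(np.degrees(np.arctan2(d[1],d[0])))
k2=min(800/140,600/110)
g=lambda x,y:(280+x/k2,180+y/k2)
# scene handle top face: edges (245,263)-(512,402) far, (218,285)-(470,420)?
a=pr(S,g(232,278),.043);b=pr(S,g(485,412),.043);d=b-a;print(np.degrees(np.arctan2(d[1],d[0])))
E
```

```text
[0.6162 0.2843 0.043 ] [0.0713 0.0162]
[0.5454 0.174  0.043 ] [-0.0562 -0.0142]
57.31475419727738
[0.5484 0.1735 0.043 ] [-0.0543 -0.0167]
[0.6167 0.2791 0.043 ] [0.0681 0.012 ]
57.08904033758266
```

Call:
send_rows --dr '[[0.01,0,0],[0.02,0,0],[0.03,0,0],[0.039,0.002,0]]' --linear '[[0,0.2,-0.1],[0,0.42,-0.21],[0,0.66,-0.32],[0,0.9,-0.45]]' --claw '[0.5,1,1,1]'

```text
time_s: 12.33
tool_pos: [0.4947, -0.1398, 0.327]
tcp_rot: [0.496, 1.514, -0.493]
wrist_force: [0.4, -0.2, -0.4]
opening: 0.0856
```

Call:
send_rows --dr '[[0.013,0,0],[0.026,0,0],[0.039,0.002,0]]' --linear '[[0,0.29,-0.17],[0,0.58,-0.33],[0,0.877,-0.5]]' --claw '[1,1,1]'

```text
time_s: 12.58
tool_pos: [0.5058, -0.0389, 0.3272]
tcp_rot: [0.542, 1.506, -0.537]
wrist_force: [-0.1, 0.4, 1.1]
opening: 0.0852
```

Call:
send_rows --dr '[[0.013,0,0],[0.026,0,0],[0.039,0.002,0]]' --linear '[[0,0.28,-0.18],[0,0.56,-0.36],[0,0.847,-0.55]]' --claw '[1,1,1]'

```text
time_s: 12.83
tool_pos: [0.517, 0.0617, 0.3276]
tcp_rot: [0.588, 1.497, -0.582]
wrist_force: [0.5, 1.0, -0.2]
opening: 0.0855
```

Call:
send_rows --dr '[[0.013,0,0],[0.026,0,0],[0.035,0.002,0],[0.039,0.002,0],[0.039,0.002,0],[0.039,0.002,0]]' --linear '[[0,0.27,-0.2],[0,0.5,-0.38],[0,0.7,-0.52],[0,0.813,-0.6],[0,0.813,-0.6],[0,0.813,-0.6]]' --claw '[1,1,1,1,1,1]'

```text
time_s: 13.33
tool_pos: [0.5282, 0.161, 0.3278]
tcp_rot: [0.632, 1.488, -0.625]
wrist_force: [-0.3, 0.2, -0.0]
opening: 0.0855
```

```bash
python3 - <<'E'
from mv import *
show()
s=monitor.sense();im=eyes.camera("wrist")[:,:,::-1].copy();cv2.imwrite("pics/w7.png",im)
E
```

```text
13.33 p [0.5282 0.161  0.3278] q [ 0.195 -0.105  1.84   0.009  1.412  0.997] F [-0.3  0.2 -0. ] M [ 0.   -0.08 -0.01] op 0.0855
x [-0.007  0.008 -1.   ] jawyaw -46.03 zz -0.011
```

View pics/w7.png

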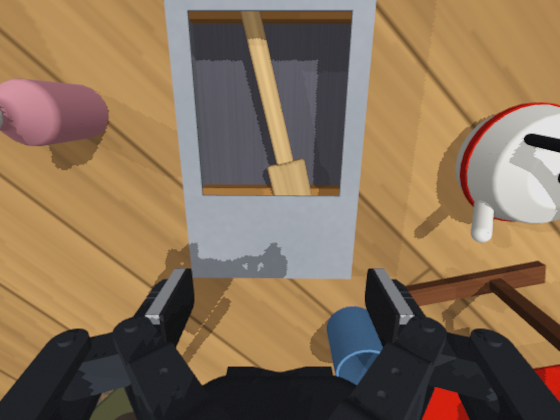

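```bash
python3 - <<'E'
from mv import *
im=cv2.imread("pics/w7.png");crop(im,180,0,380,210,"pics/w7c.png")
E
```

```text
(no output)
```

View pics/w7c.png

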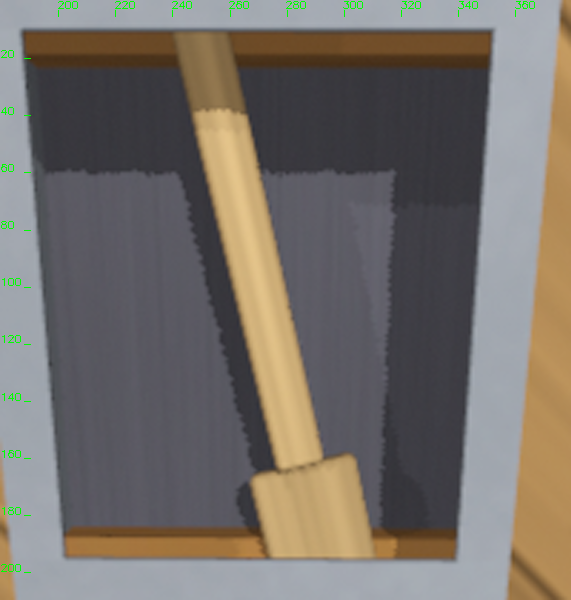

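```bash
python3 - <<'E'
from mv import *
s=monitor.sense();C=cam("wrist",s);k=600/210
c,sn=np.cos(BOX[2]),np.sin(BOX[2])
def pr(x,y,z):
    p=onz(C,(180+x/k-.4,y/k-.4),z);d=p[:2]-np.array(BOX[:2]);print(p.round(4),(d@np.array([[c,-sn],[sn,c]])).round(4));return p
for q in [(22,30),(495,30),(458,559),(64,557)]: pr(*q,.082)
a=pr(202,32,.043);b=pr(300,465,.043);d=a-b;print(np.degrees(np.arctan2(d[1],d[0])))
pr(300,465,.037)
E
```

```text
[0.5882 0.3367 0.082 ] [0.0875 0.0734]
[0.6915 0.2288 0.082 ] [ 0.0871 -0.0761]
[0.5663 0.1088 0.082 ] [-0.0863 -0.0758]
[0.4624 0.2171 0.082 ] [-0.0861  0.0744]
[0.6319 0.3047 0.043 ] [0.0968 0.02  ]
[0.5455 0.1719 0.043 ] [-0.0575 -0.0158]
56.94102083262352
[0.5447 0.1712 0.037 ] [-0.0586 -0.0158]
```

```bash
cat >> mv.py <<'E'
def B(x,y,z):
    c,s=np.cos(BOX[2]),np.sin(BOX[2]);return [BOX[0]+c*x-s*y,BOX[1]+s*x+c*y,z]
E
python3 - <<'E'
from mv import *
gp=B(-.0117+.04*np.cos(np.radians(13.1)),-.0051+.04*np.sin(np.radians(13.1)),0)
print(gp)
plan([(gp[:2]+[.23],-33,0),(gp[:2]+[.15],-33,0),(gp[:2]+[.093],-33,0)])
E
```

```text
[np.float64(0.5928914627181477), np.float64(0.2449592106574203), 0]
lin [0.49, 0.526, -0.076] dr [-0.076, -0.004, -0.0] rows 1.7
lin [0.489, 0.532, -0.018] dr [-0.076, -0.004, -0.0] rows 1.7
--
lin [0.8, 0.0, -0.0] dr [0.0, 0.0, 0.0] rows 1.9
--
lin [0.57, 0.0, -0.0] dr [0.0, 0.0, 0.0] rows 1.4
--
```

Call:
send_rows --dr '[[-0.02,0,0],[-0.05,-0.003,0],[-0.076,-0.004,0]]' --linear '[[0.1,0.15,-0.03],[0.3,0.35,-0.05],[0.49,0.526,-0.076]]' --claw '[0.5,0.5,0.5]'

```text
time_s: 13.63
tool_pos: [0.5617, 0.202, 0.2797]
tcp_rot: [0.544, 1.504, -0.537]
wrist_force: [0.8, -0.8, 0.8]
opening: 0.0643
```

Call:
send_rows --dr '[[-0.03,0,0],[-0.06,-0.003,0],[-0.076,-0.004,0],[-0.076,-0.004,0],[-0.076,-0.004,0]]' --linear '[[0.2,0.21,-0.01],[0.38,0.41,-0.015],[0.489,0.532,-0.018],[0.489,0.532,-0.018],[0.489,0.532,-0.018]]' --claw '[0.5,0.5,0.5,0.5,0.5]'

```text
time_s: 14.05
tool_pos: [0.5929, 0.2441, 0.2291]
tcp_rot: [0.453, 1.523, -0.453]
wrist_force: [-0.1, 0.0, 0.4]
opening: 0.0641
```

```bash
python3 - <<'E'
from mv import *
show()
gp=[.5929,.2450]
plan([(gp[:2]+[.15],-33,0),(gp[:2]+[.093],-33,0)])
E
```

```text
14.05 p [0.5929 0.2441 0.2291] q [ 0.307  0.161  1.739 -0.     1.243  0.885] F [-0.1  0.   0.4] M [-0.04 -0.06 -0.01] op 0.0641
x [-0. -0. -1.] jawyaw -33.13 zz 0.0
lin [0.791, 0.008, -0.005] dr [-0.002, 0.0, 0.0] rows 1.9
--
lin [0.57, 0.0, -0.0] dr [0.0, 0.0, 0.0] rows 1.4
--
```

Call:
send_rows --dr '[[0,0,0],[0,0,0],[-0.002,0,0],[-0.002,0,0],[-0.002,0,0],[-0.002,0,0]]' --linear '[[0.12,0.004,-0.003],[0.3,0.008,-0.005],[0.5,0.008,-0.005],[0.68,0.008,-0.005],[0.79,0.008,-0.005],[0.79,0.008,-0.005]]' --claw '[0.5,0.5,0.5,0.5,0.5,0.5]'

```text
time_s: 14.55
tool_pos: [0.5916, 0.2449, 0.1483]
tcp_rot: [0.449, 1.525, -0.452]
wrist_force: [0.6, -0.6, -0.6]
opening: 0.0644
```

```bash
python3 - <<'E'
from mv import *
show()
gp=[.5929,.2450]
plan([(gp[:2]+[.093],-33,0)])
im=eyes.camera("wrist")[:,:,::-1];cv2.imwrite("pics/w8.png",im)
E
```

```text
14.55 p [0.5916 0.2449 0.1483] q [ 0.309  0.242  1.79  -0.     1.111  0.884] F [ 0.6 -0.6 -0.6] M [-0.03  0.02  0.03] op 0.0644
x [-0.002 -0.001 -1.   ] jawyaw -32.95 zz -0.001
lin [0.553, 0.009, 0.011] dr [0.001, -0.001, 0.001] rows 1.3
--
```

View pics/w8.png

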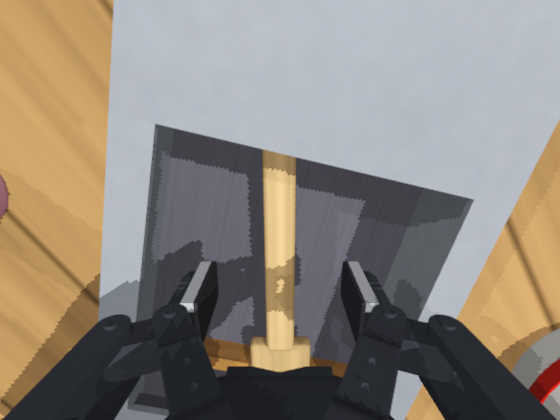

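Call:
send_rows --dr '[[0,0,0],[0,0,0],[0,0,0],[0,0,0],[0,0,0],[0,0,0],[0,0,0],[0,0,0],[0,0,0],[0,0,0],[0,0,0],[0,0,0],[0,0,0]]' --linear '[[0.1,0.005,0.005],[0.22,0.009,0.011],[0.34,0.009,0.011],[0.45,0.009,0.011],[0.52,0.009,0.011],[0.55,0.009,0.011],[0.55,0.009,0.011],[0.55,0.009,0.011],[0.55,0.009,0.011],[0.55,0.009,0.011],[0.55,0.009,0.011],[0.55,0.009,0.011],[0.55,0.009,0.011]]' --claw '[0.5,0.5,0.5,0.5,0.5,0.5,0.5,-1,-1,-1,-1,-1,-1]' --grip_force 80

```text
time_s: 15.68
tool_pos: [0.5953, 0.2466, 0.0972]
tcp_rot: [0.451, 1.52, -0.448]
wrist_force: [-0.1, -0.1, 4.0]
opening: 0.0182
```

```bash
python3 - <<'E'
from mv import *
show()
im=eyes.camera("wrist")[:,:,::-1];cv2.imwrite("pics/w9.png",im)
s=monitor.sense()
p=s["tool_pos"].copy()
t=B(-.010,0,.105)
plan([([p[0],p[1],.105],-33,0),(t,-46.1,0)])
E
```

```text
15.68 p [0.5953 0.2466 0.0972] q [0.309 0.312 1.803 0.    1.023 0.883] F [-0.1 -0.1  4. ] M [ 0.06  0.12 -0.09] op 0.0182
x [ 0.004  0.001 -1.   ] jawyaw -32.89 zz 0.002
lin [-0.079, 0.0, 0.0] dr [0.001, 0.002, -0.002] rows 0.2
--
lin [0.0, -0.399, -0.057] dr [0.152, 0.0, 0.0] rows 1.8
--
```

View pics/w9.png

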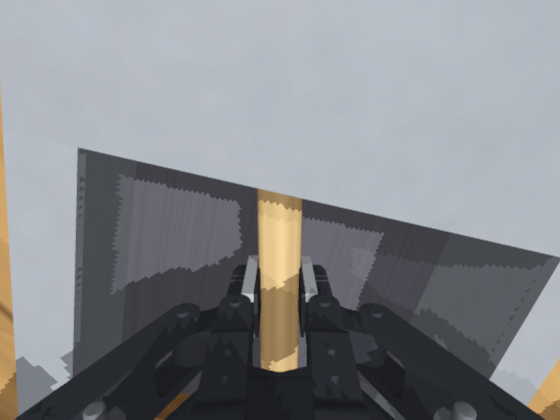

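Call:
send_rows --dr '[[0,0,0],[0,0,0],[0,0,0],[0,0,0],[0,0,0]]' --linear '[[-0.03,0,0],[-0.06,0,0],[-0.1,0,0],[-0.12,0,0],[-0.12,0,0]]' --claw '[-1,-1,-1,-1,-1]'

```text
time_s: 16.15
tool_pos: [0.5949, 0.2464, 0.1085]
tcp_rot: [0.451, 1.521, -0.448]
wrist_force: [0.1, 0.1, -1.3]
opening: 0.0183
```

```bash
python3 - <<'E'
from mv import *
show()
s=monitor.sense()
p=s["tool_pos"].copy()
plan([(B(-.009,0,.108),-46.1,0)])
im=eyes.camera("scene")[:,:,::-1];crop(im,280,160,440,280,"pics/s10.png")
E
```

```text
16.15 p [0.5949 0.2464 0.1085] q [ 0.309  0.296  1.8   -0.     1.042  0.883] F [ 0.1  0.1 -1.3] M [ 0.08 -0.07 -0.01] op 0.0183
x [ 0.003  0.001 -1.   ] jawyaw -32.89 zz 0.002
lin [0.004, -0.385, -0.053] dr [0.154, 0.001, -0.002] rows 1.8
--
```

View pics/s10.png

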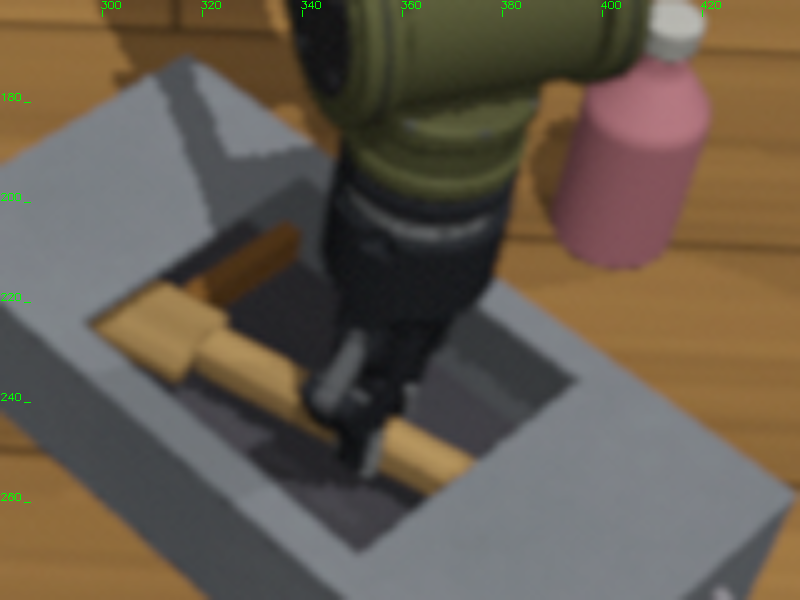

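Call:
send_rows --dr '[[0.03,0,0],[0.06,0,0],[0.09,0,0],[0.12,0,0],[0.14,0,0],[0.154,0,0],[0.154,0,0],[0.154,0,0]]' --linear '[[0,-0.06,-0.01],[0,-0.12,-0.02],[0,-0.2,-0.03],[0,-0.28,-0.04],[0,-0.35,-0.05],[0,-0.385,-0.053],[0,-0.385,-0.053],[0,-0.385,-0.053]]' --claw '[-1,-1,-1,-1,-1,-1,-1,-1]'

```text
time_s: 16.87
tool_pos: [0.5694, 0.2168, 0.108]
tcp_rot: [0.63, 1.476, -0.628]
wrist_force: [-0.5, -0.5, -1.2]
opening: 0.0183
```

```bash
python3 - <<'E'
from mv import *
show()
im=eyes.camera("scene")[:,:,::-1];crop(im,280,160,440,280,"pics/s11.png")
E
```

```text
16.87 p [0.5694 0.2168 0.108 ] q [0.276 0.23  1.883 0.    1.026 1.08 ] F [-0.5 -0.5 -1.2] M [ 0.07 -0.09 -0.02] op 0.0183
x [ 0.002  0.001 -1.   ] jawyaw -46.11 zz 0.001
```

View pics/s11.png

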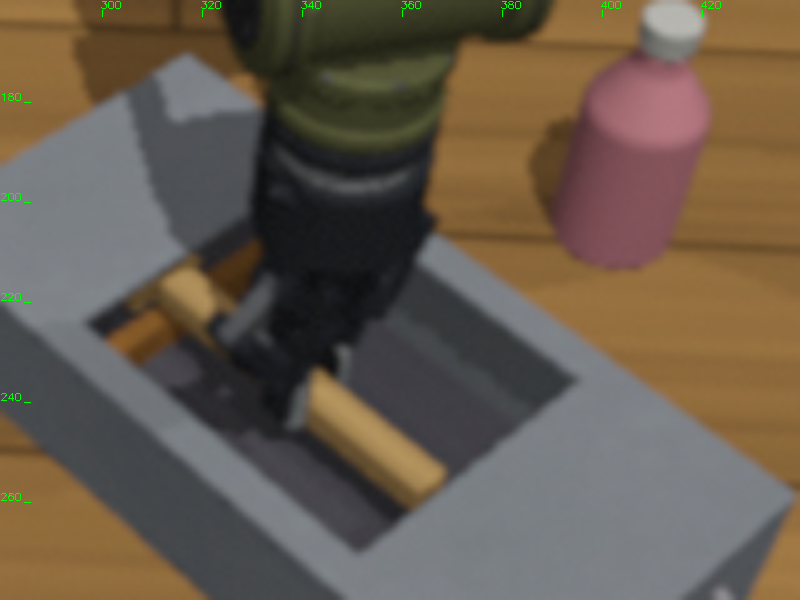

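```bash
cat > w.py <<'E'
from mv import *
def W(x,z,t):
    r=np.radians(t);return (B((x-63*np.sin(r))/1000,0,(z+63*np.cos(r))/1000),-46.1,t)
WP=[W(-9,62,10),W(-9,84,20),W(3,106,30),W(20,135,40),W(45,170,45),W(45,250,45),W(45,350,45)]
E
python3 - <<'E'
from w import *
plan(WP)
E
```

```text
lin [-0.16, -0.11, 0.0] dr [0.0, 0.001, 0.115] rows 1.4
--
lin [-0.207, -0.071, -0.0] dr [-0.0, -0.0, 0.116] rows 1.4
--
lin [-0.156, 0.079, 0.0] dr [0.0, -0.0, 0.116] rows 1.4
--
lin [-0.157, 0.183, 0.0] dr [0.0, 0.0, 0.116] rows 1.4
--
lin [-0.105, 0.362, -0.0] dr [-0.0, -0.0, 0.058] rows 0.9
--
lin [-0.566, 0.566, -0.0] dr [0.0, 0.0, 0.0] rows 1.9
--
lin [-0.707, 0.707, -0.0] dr [0.0, 0.0, 0.0] rows 2.4
--
```

Call:
send_rows --dr '[[0,0,0.02],[0,0,0.05],[0,0,0.08],[0,0,0.105],[0,0,0.115]]' --linear '[[-0.05,-0.02,0],[-0.09,-0.045,0],[-0.12,-0.07,0],[-0.15,-0.1,0],[-0.16,-0.11,0]]' --claw '[-1,-1,-1,-1,-1]'

```text
time_s: 17.33
tool_pos: [0.5611, 0.209, 0.1246]
tcp_rot: [0.75, 1.403, -0.492]
wrist_force: [0.3, -0.2, -1.6]
opening: 0.0186
```

Call:
send_rows --dr '[[0,0,0.02],[0,0,0.05],[0,0,0.08],[0,0,0.105],[0,0,0.116],[0,0,0.116]]' --linear '[[-0.04,-0.015,0],[-0.09,-0.03,0],[-0.14,-0.05,0],[-0.19,-0.065,0],[-0.207,-0.071,0],[-0.207,-0.071,0]]' --claw '[-1,-1,-1,-1,-1,-1]'

```text
time_s: 17.83
tool_pos: [0.5536, 0.2016, 0.1435]
tcp_rot: [0.863, 1.324, -0.358]
wrist_force: [0.0, 0.0, -1.2]
opening: 0.0179
```

```bash
python3 - <<'E'
from w import *
show();print(WP[1])
im=eyes.camera("scene")[:,:,::-1];crop(im,280,130,440,280,"pics/s12.png")
plan(WP[2:])
E
```

```text
17.83 p [0.5536 0.2016 0.1435] q [0.194 0.027 2.063 0.267 0.771 0.834] F [ 0.   0.  -1.2] M [-0.13  0.18  0.04] op 0.0179
x [ 0.248  0.236 -0.94 ] jawyaw -46.15 zz 0.001
([np.float64(0.5539891313419832), np.float64(0.20201846780609972), np.float64(0.14320063510951223)], -46.1, 20)
lin [-0.154, 0.081, 0.0] dr [-0.0, 0.001, 0.117] rows 1.4
--
lin [-0.157, 0.183, 0.0] dr [0.0, 0.0, 0.116] rows 1.4
--
lin [-0.105, 0.362, -0.0] dr [-0.0, -0.0, 0.058] rows 0.9
--
lin [-0.566, 0.566, -0.0] dr [0.0, 0.0, 0.0] rows 1.9
--
lin [-0.707, 0.707, -0.0] dr [0.0, 0.0, 0.0] rows 2.4
--
```

View pics/s12.png

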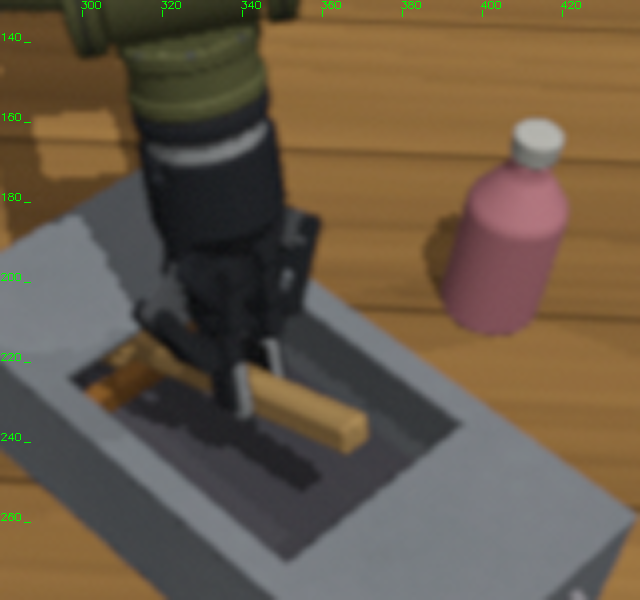

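Call:
send_rows --dr '[[0,0,0.02],[0,0,0.05],[0,0,0.08],[0,0,0.105],[0,0,0.116],[0,0,0.116]]' --linear '[[-0.04,0.015,0],[-0.08,0.035,0],[-0.11,0.055,0],[-0.14,0.075,0],[-0.154,0.081,0],[-0.154,0.081,0]]' --claw '[-1,-1,-1,-1,-1,-1]'

```text
time_s: 18.38
tool_pos: [0.5554, 0.2036, 0.1602]
tcp_rot: [0.97, 1.24, -0.222]
wrist_force: [0.1, 0.5, -2.0]
opening: 0.0178
```

```bash
python3 - <<'E'
from w import *
show();print(WP[2])
plan(WP[3:])
E
```

```text
18.38 p [0.5554 0.2036 0.1602] q [ 0.163 -0.033  2.119  0.473  0.668  0.65 ] F [ 0.1  0.5 -2. ] M [-0.19  0.23 -0.03] op 0.0178
x [ 0.36   0.345 -0.867] jawyaw -46.12 zz 0.001
([np.float64(0.5554642933171106), np.float64(0.20343804789413933), np.float64(0.16055960043841963)], -46.1, 30)
lin [-0.16, 0.184, 0.002] dr [0.0, 0.001, 0.117] rows 1.4
--
lin [-0.105, 0.362, -0.0] dr [-0.0, -0.0, 0.058] rows 0.9
--
lin [-0.566, 0.566, -0.0] dr [0.0, 0.0, 0.0] rows 1.9
--
lin [-0.707, 0.707, -0.0] dr [0.0, 0.0, 0.0] rows 2.4
--
```

Call:
send_rows --dr '[[0,0,0.02],[0,0,0.05],[0,0,0.08],[0,0,0.105],[0,0,0.117],[0,0,0.117]]' --linear '[[-0.03,0.035,0],[-0.07,0.08,0],[-0.11,0.125,0],[-0.15,0.17,0.002],[-0.16,0.184,0.002],[-0.16,0.184,0.002]]' --claw '[-1,-1,-1,-1,-1,-1]'

```text
time_s: 18.88
tool_pos: [0.561, 0.2089, 0.183]
tcp_rot: [1.071, 1.149, -0.085]
wrist_force: [-1.8, -1.4, 0.9]
opening: 0.0184
```

```bash
python3 - <<'E'
from w import *
show();print(WP[3])
im=eyes.camera("scene")[:,:,::-1];crop(im,280,130,440,280,"pics/s13.png")
im=eyes.camera("top")[:,:,::-1];crop(im,150,130,310,300,"pics/t13.png")
im=eyes.camera("wrist")[:,:,::-1];cv2.imwrite("pics/w13.png",im)
plan(WP[4:])
E
```

```text
18.88 p [0.561  0.2089 0.183 ] q [ 0.137 -0.079  2.159  0.735  0.598  0.42 ] F [-1.8 -1.4  0.9] M [-0.71  0.82 -0.03] op 0.0184
x [ 0.462  0.445 -0.767] jawyaw -46.08 zz 0.001
([np.float64(0.561231858649366), np.float64(0.20898830002928606), np.float64(0.1832607999164956)], -46.1, 40)
lin [-0.108, 0.365, 0.002] dr [0.0, 0.0, 0.06] rows 0.9
--
lin [-0.566, 0.566, -0.0] dr [0.0, 0.0, 0.0] rows 1.9
--
lin [-0.707, 0.707, -0.0] dr [0.0, 0.0, 0.0] rows 2.4
--
```

View pics/s13.png

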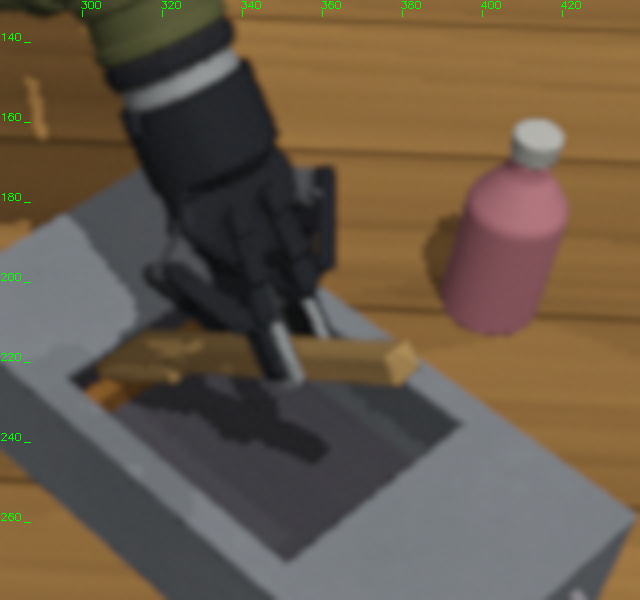

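View pics/w13.png

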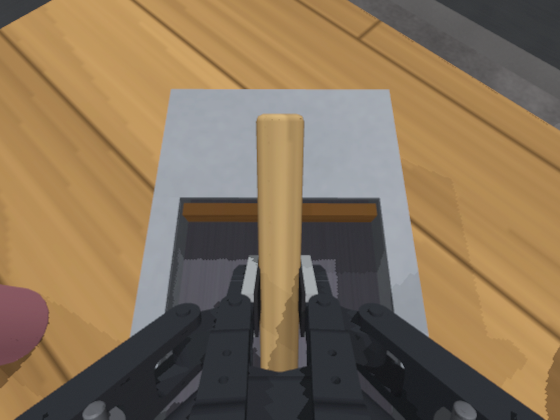

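Call:
send_rows --dr '[[0,0,0],[0,0,0],[0,0,0],[0,0,0],[0,0,0],[0,0,0],[0,0,0],[0,0,0]]' --linear '[[-0.01,0.06,0],[-0.01,0.12,0],[-0.01,0.2,0],[-0.01,0.29,0],[-0.01,0.39,0],[-0.01,0.48,0],[-0.01,0.52,0],[-0.01,0.52,0]]' --claw '[-1,-1,-1,-1,-1,-1,-1,-1]'

```text
time_s: 19.7
tool_pos: [0.5906, 0.2369, 0.2192]
tcp_rot: [1.072, 1.146, -0.082]
wrist_force: [0.0, 0.4, -1.1]
opening: 0.018
```

```bash
python3 - <<'E'
from w import *
show()
im=eyes.camera("scene")[:,:,::-1];crop(im,280,130,440,280,"pics/s14.png")
plan([W(62,250,40),W(62,350,40)])
E
```

```text
19.7 p [0.5906 0.2369 0.2192] q [ 0.183 -0.047  2.06   0.654  0.619  0.545] F [ 0.   0.4 -1.1] M [-0.26  0.28  0.04] op 0.018
x [ 0.465  0.445 -0.765] jawyaw -46.09 zz 0.002
lin [-0.599, 0.531, 0.001] dr [0.001, 0.001, -0.0] rows 1.9
--
lin [-0.766, 0.643, -0.0] dr [0.0, 0.0, 0.0] rows 2.4
--
```

View pics/s14.png

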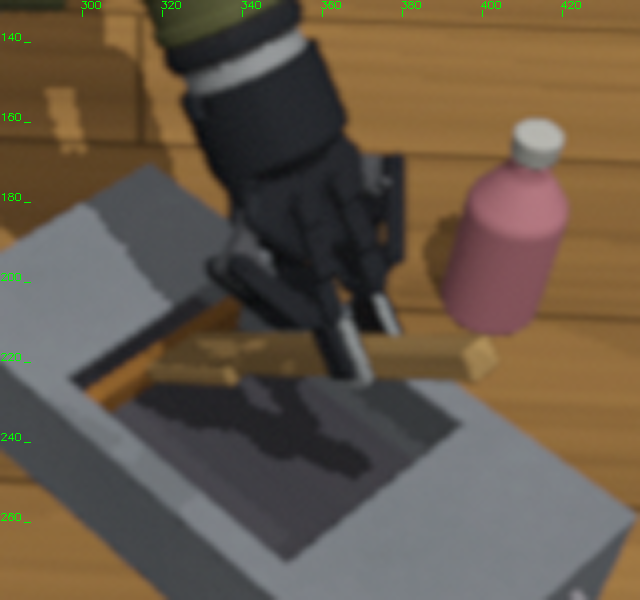

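Call:
send_rows --dr '[[0,0,0],[0,0,0],[0,0,0],[0,0,0],[0,0,0],[0,0,0],[0,0,0],[0,0,0]]' --linear '[[-0.04,0.05,0],[-0.09,0.11,0],[-0.16,0.18,0],[-0.26,0.26,0],[-0.37,0.36,0],[-0.48,0.45,0],[-0.56,0.51,0],[-0.6,0.53,0]]' --claw '[-1,-1,-1,-1,-1,-1,-1,-1]'

```text
time_s: 20.42
tool_pos: [0.5918, 0.2377, 0.3014]
tcp_rot: [1.073, 1.143, -0.081]
wrist_force: [1.4, 0.5, -0.9]
opening: 0.0184
```

Call:
send_rows --dr '[[0,0,0],[0,0,0],[0,0,0],[0,0,0],[0,0,0],[0,0,0],[0,0,0],[0,0,0],[0,0,0],[0,0,0]]' --linear '[[-0.1,0.09,0],[-0.23,0.2,0],[-0.38,0.32,0],[-0.53,0.45,0],[-0.67,0.56,0],[-0.78,0.65,0],[-0.84,0.7,0],[-0.84,0.7,0],[-0.84,0.7,0],[-0.84,0.7,0]]' --claw '[-1,-1,-1,-1,-1,-1,-1,-1,-1,-1]'

```text
time_s: 21.25
tool_pos: [0.5902, 0.2374, 0.4049]
tcp_rot: [1.072, 1.15, -0.086]
wrist_force: [0.5, 0.6, -2.1]
opening: 0.0181
```

```bash
python3 - <<'E'
from w import *
show()
for n in ("scene","top","wrist"):
    im=eyes.camera(n)[:,:,::-1].copy();cv2.imwrite(f"pics/{n}15.png",im)
crop(cv2.imread("pics/scene15.png"),230,60,470,290,"pics/s15c.png")
E
```

```text
21.25 p [0.5902 0.2374 0.4049] q [ 0.185 -0.201  1.875  0.461  0.912  0.808] F [ 0.5  0.6 -2.1] M [-0.33  0.23  0.03] op 0.0181
x [ 0.461  0.444 -0.768] jawyaw -46.12 zz -0.001
```

View pics/scene15.png

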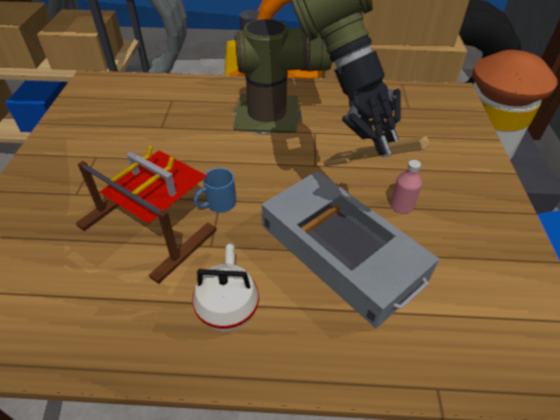

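View pics/top15.png

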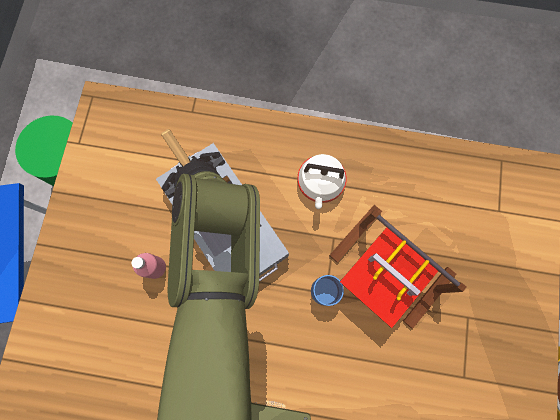

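View pics/wrist15.png

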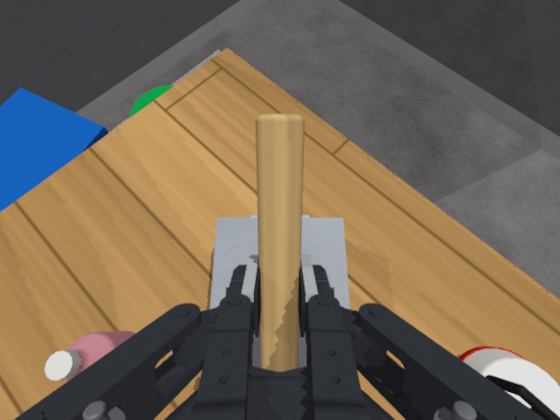

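Call:
send_rows --dr '[[0,0,0],[0,0,0],[0,0,0],[0,0,0],[0,0,0],[0,0,0]]' --linear '[[0,0,0],[0,0,0],[0,0,0],[0,0,0],[0,0,0],[0,0,0]]' --claw '[-1,-1,-1,-1,-1,-1]'

```text
time_s: 21.9
tool_pos: [0.5906, 0.2375, 0.407]
tcp_rot: [1.072, 1.147, -0.084]
wrist_force: [-0.6, 0.2, -1.1]
opening: 0.0183
```

```bash
python3 - <<'E'
from w import *
show();s=monitor.sense();print(abs(s["dq"]).max())
A=R.from_rotvec(s["tcp_rot"]).as_matrix();G=s["tool_pos"]+.063*A[:,0]
tip=G-.168*A[:,1];butt=G+.082*A[:,1];print("tip",tip,"butt",butt)
S=cam("scene");print(proj(S,tip),proj(S,butt))
E
```

```text
21.9 p [0.5906 0.2375 0.407 ] q [ 0.185 -0.202  1.873  0.462  0.912  0.808] F [-0.6  0.2 -1.1] M [-0.25  0.27 -0.02] op 0.0183
x [ 0.464  0.445 -0.766] jawyaw -46.12 zz 0.001
0.001069773425586421
tip [0.5271597  0.17623533 0.25074206] butt [0.66511344 0.30911724 0.41140058]
[[330.57217659 158.62063605]] [[425.8845456  140.12196185]]
```

View pics/s15c.png

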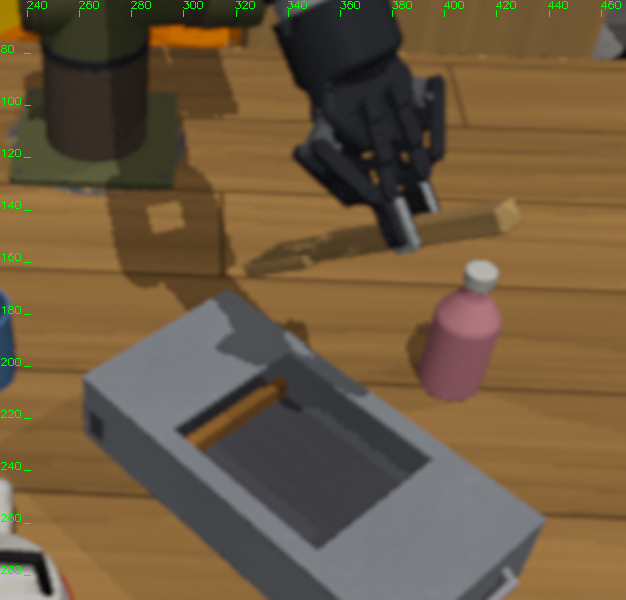

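```bash
python3 -c "
from workcell import sign_off
print(sign_off())"
```

```text
the job is handed in; nothing more can be done
None
```

The job is done and handed in at about 22 s of the 62 s allowed. The red lid hangs by its bar on both yellow prongs, and the paddle is held still in the air above the box. No verdict was reported.

- **Lid:** I gripped the lid by the middle of its bar, brought it in from the rack's open front and lowered it until the prongs took its weight. After I let go it hung level, and it still did in the last pictures.
- **Paddle:** I gripped it by the handle, lined it up with the box and shifted it about 4 cm towards the blade end. Then I tilted it to about 40° and drew it out through the mouth, butt first.
- **Contact on the way out:** At 40° of tilt the wrist moment rose to about 1.1 N m, probably because the blade tip touched a rib inside the box. The force was only about 2.5 N, and it cleared once I drew the paddle along its own length.
- **Last checks:**
  - The arm was still, with joint speeds of about 0.001 rad/s, and the wrist carried about 1.1 N.
  - The paddle's lowest point works out at about 0.24 m, some 16 cm above the top of the box.
  - The kettle, mug and flask looked unmoved.
- **One disagreement:** The blade tip appeared about 8 pixels from where I predicted it in the scene picture. I put that down to the blade's width. Even read as a lower tip, it would be about 0.22 m high, which still leaves more than the 10 cm asked for.

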